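Move the charged battery from the charger to the label printer

TASK

The battery on the charger is full and the label printer needs it. Press down the orange pad of the charger's catch so that the battery pops loose, draw it out along its dovetail, then slide it, contact end first, into the printer's dovetail until the printer's catch clicks and holds it; let go and leave it latched. Work gently: never ram or force the battery or either device, and leave the other goods on the table where they stand.

Things in the scene. Friction and masses are not known exactly. Their poses are not given: they have to be found in the camera images.
- pack_centre (a point): Centre of the battery, a black block with yellow band, 70 long (x), 44 wide (y), 52 tall, 0.11 to 0.23 kg. Its lowest 13 mm is an aluminium dovetail tongue (44 wide at the bottom 4.5 mm, narrower above); the plain block above it, 44 wide, is gripped across y, best low. This point is 26 above the underside. x points to the contact end (yellow mark on top), z up. Starts latched in the charger.
- pack_nose (a point): Middle of the battery's contact end face, 35 mm along its x from its centre. This end goes in first. Under the tail half the tongue has a slot 20 wide, 8 high, open to the tail, from 5 mm behind the centre, which the catch nose rises into.
- charger: Charger, fixed: plinth 70 wide, dovetail shoe on top with its floor 35 above the table, grey housing 62 tall, 110 wide from x = 54 to 114. Origin at table height directly under the centre of a battery that is home; x is the direction a battery slides in, z up. A battery is clear of the guides when drawn back over 79 mm from home, and can then be lifted.
- charger_mouth (a point): Mouth of the charger's dovetail, on the shoe floor, 29 mm before the home centre. Rails (12 high, 68 wide overall) run from here 66 mm inward; flared guides 9 high run 15 mm outward, 48 widening to 57 apart; beyond them a flat open apron reaches to 81 mm outward. In the rails the tongue has about 2 mm play to each side and upward.
- charger_end (a point): Middle between the charger's two end stops on the shoe floor, 37.5 mm inward of the home centre; the leading end of a latched battery is 2.5 mm short of it. A sprung pusher here pushes a battery outward over the last 12 mm (about 2 N rising to 3.5 N).
- charger_pad (a point): Middle of the top of the charger's orange press pad, 30 x 30, level, at x -46, y +60 of the charger, 47 above the table when up. Pressed at least 7 mm of its 9 mm travel (1 to 3 N of spring plus friction) it lowers the catch nose under the battery; the pusher then moves the battery out about 12 mm, and the battery keeps the nose down after the pad is let go.
- charger_catch (a joint): How far the charger's catch is pressed down, m: 0 up (latching), about 0.006 with a battery lying over the nose, 0.009 fully down.
- printer: Label printer, fixed: blue plinth 76 wide, aluminium dovetail shoe on top with its floor 41 above the table, white housing 96 tall, 140 wide from x = 58 to 158. Origin at table height; x is the direction a battery slides in, z up. The shoe, in slotted screw holes, sits anywhere up to 8 mm in or out along x from nominal, not shown by this pose: a latched battery's centre is at x -8 to +8.
- printer_mouth (a point): Nominal mouth of the printer's dovetail, on the shoe floor, at x -29 of the printer. Apron, guides, rails, ramped orange nose, pad and pusher are as on the charger, all shifted by the unseen setting of up to 8 mm, and the tongue's play is 1.2 mm to each side and upward. Sliding in straight takes 2 to 8 N; the nose dips by itself under the battery and springs up in its slot when it is home.
- printer_end (a point): Nominal place of the printer's end stops, on the shoe floor, at x +37.5 of the printer (really up to 8 mm further in or out). A battery pushed gently until it meets the stops is 2.5 mm past the point where the catch springs up; let go, it moves back onto the catch. The rise in pushing force tells it has arrived. The stops are rigid.
- printer_catch (a joint): How far the printer's catch is pressed down, m: 0 up (before a battery reaches the nose, and again when it is latched), about 0.006 while a battery is lying over the nose. The printer's pad need not be pressed.
- shampoo_centre (a point): Centre of an orange bottle with a red cap, 52 across, 135 tall, standing on the table; leave alone.
- carton_centre (a point): Centre of a pink carton 50 x 50 x 85 tall, standing on the table; leave alone.
- jar_centre (a point): Centre of an amber jar with a black lid, 56 across, 55 tall, standing on the table; leave alone.
Mind the look-alikes: they are no part of the job. What is shaped like the part that bears pack_centre but blue or purple is not meant.

How it is judged:
On the way, in this order (a step that is already met when the one before it is completed fails the run):
1. the charger's catch is pressed and the battery has popped loose over it (value of joint charger_catch above 0.003 m and x of pack_centre in the frame of charger below -0.006 m), for 0.1 s.
2. the battery is out of the charger (horizontal distance between pack_centre and charger above 0.11 m), for 0.1 s.
At the end, for the whole second after the job is handed in: The battery rests level in the printer's dovetail, contact end inward, its centre from 12 mm short of to 15 mm beyond the printer's nominal home and within 5 mm of its centre line, and the printer's catch has sprung up and holds it (less than 2 mm down) (value of joint printer_catch below 0.002 m and x of pack_centre in the frame of printer between -0.012 and 0.015 m and y of pack_centre in the frame of printer between -0.005 and 0.005 m and z of pack_centre in the frame of printer below 0.072 m and x of pack_nose in the frame of printer above 0.015 m and angle between pack_centre's own z axis and vertical below 0.08 rad and linear speed of pack below 0.01 m/s); the robot touches nothing.
It fails at once if the battery is forced against the charger (over 50 N) (contact force between pack and charger above 50 N).
It fails at once if the battery is forced or rammed in the printer (over 40 N) (contact force between pack and printer above 40 N).
It fails at once if the robot presses the charger or printer with over 40 N (contact force between any of the arm, the fingers and charger above 40 N or contact force between any of the arm, the fingers and printer above 40 N).
It fails at once if another article on the table is moved over 15 mm (distance of any of shampoo_centre, carton_centre, jar_centre from where it was at the start of the episode above 0.015 m).
It also fails if it takes over 67 s, if anything falls off the work surface, if the arm or the gripper's body presses on something with over 40 N, if the wrist force passes 120 N, or if a joint passes its speed limit or range.

ROBOT

A 6-joint arm with a two-finger parallel gripper is mounted at the origin on the work surface. World frame = base frame: x ahead of the robot, y to its left, z up, the work surface at z = 0. Lengths are in m, angles in rad, forces in N, time in s.
With the tool pointing down it reaches from about 0.375 to 0.9 m from the base axis. Payload 3.1 kg.
Tool frame: the origin (TCP) lies on the centre line of the jaws, within the pads' length; the fingertips stand 19 mm ahead of it and the grasp point (between the pads) is the TCP; z points along the fingers, y is the direction in which the jaws open and shut (so a half turn about z gives the same grasp; the last joint's range is limited). The gripper opens to 85 mm and grips with 20 to 120 N. Pads are 22 mm wide; open, the fingers measure 114 mm over their backs; the gripper's body (76 mm by 85 mm) begins 54 mm behind the grasp point. The pads swing forward as they close: fully open they stand 13 mm farther back than shut.
Start: joints at [1.056, 0.527, 1.433, -0, 1.181, -0.178], TCP at [0.207, 0.59, 0.223] pointing down, gripper open.
Joint ranges: [-3.08, 3.08], [-0.75, 2.2], [0.22, 2.44], [-1.43, 4.57], [0, 2.65], [-2.85, 2.85]. Speed limits (rad/s): [2.79, 2.79, 3.14, 3.14, 3.14, 3.14].

INTERFACE

Orientations are given as a unit quaternion [x, y, z, w].
In Python, from station import manip, imaging, workorder gives the robot as it stands.
- The arm moves only by the shell command python3 -m creep 'ROWS' [FORCE]. ROWS is a JSON object of lists of equal length, an entry for each row: "claw": the finger opening in cm, from 0 to 8.54; "dp": the shift along the tool's x, y, z in cm, a list of three; "roll": the turn about the tool's z in rad. In form: {"claw": [claw, ...], "dp": [[dx, dy, dz], ...], "roll": [roll, ...]}. A call has 1 to 12 rows; each row is the pose to reach, as a shift and turn from the pose commanded when the call began, along the tool's axes at that moment; what a row does not reach only later rows make up. A row lasts 1/10 s, in which the tool goes at most 50 mm and 8.59 degrees, less where a joint would pass 70% of its speed; a pose out of reach is approached as far as the arm can. A call with a gripper value outside its range is refused whole. The fingers move at their own pace and stop on an object; FORCE is the grip in N (left out, the last holds). Time passes only in rows, so rows that repeat a pose let the fingers close. It gives the time, the measured TCP pose, the force and the opening at its end, in the units of the state.
- manip.sense(): the state, without advancing time (a new reading comes with each control period).
- imaging.snapshot(name): name is "scene" or "top" or "wrist"; returns a dict with "image" (480x640x3 uint8, red, green, blue), "z_map" (480x640 float32, m along the optical axis (not along the pixel's ray), 0 where there is no reading), "vfov" (degrees; the focal length in pixels is half the picture's height over the tangent of half this angle, whatever the lens; pixels are square), "cx", "cy" (the principal point, pixels), "dist" ([k1, k2, p1, p2, k3] as OpenCV has them; the pictures are not rectified), "R" (3x3) and "t" (3): a world point X has camera coordinates R X + t. Camera axes: x right, y down, z forward; pixel columns grow to the right and rows downward; lengths in m; the calibration is good to about 2 mm. A picture is of the moment at which its call begins.
- workorder.sign_off(): hands the job in, once; it reports no verdict.
The state is a dict: "t": time; "q": joint angles; "qd": joint speeds; "tau": joint torques, N m; "tcp_pos": TCP position; "tool_rot": TCP orientation; "force": force on the tool from outside, world axes, zero at the start; "ft_torque": the same for the moment, N m; "finger_gap": opening from 0.0 (shut) to 1.0 (fully open).
Only numpy, scipy, OpenCV 4.12 (cv2) and the standard library are available. Lean on these libraries where they do the work, as an engineer would, in place of code of your own. Each camera call takes 0.05 s, during which the arm holds its last target.

## Working session

There is one attempt and no reset: what is moved stays moved. The work goes in short steps, Python scripts to look and compute and a shell command to move; the robot and the scene stay as the last step left them, time stands still between calls to the robot, and variables do not carry over. Pictures are saved under pics/ and viewed, and the job is handed in when it is done.

```bash
ls; mkdir -p pics
cat > h.py <<'E'
import numpy as np, cv2
from station import manip, imaging, workorder
def snap(n,f=None):
    s=imaging.snapshot(n)
    if f: cv2.imwrite('pics/'+f,s['image'][:,:,::-1])
    np.savez('/tmp/'+(f or n)+'.npz',**{k:np.array(v) for k,v in s.items()})
    return s
def K(s):
    f=240/np.tan(np.radians(float(s['vfov']))/2); return np.array([[f,0,float(s['cx'])],[0,f,float(s['cy'])],[0,0,1]])
def ray(s,px):
    u=cv2.undistortPoints(np.array(px,float).reshape(-1,1,2),K(s),np.array(s['dist'],float)).reshape(-1,2)
    R=np.array(s['R']);t=np.array(s['t'])
    d=np.c_[u,np.ones(len(u))]@R; return -R.T@t,d
def onz(s,px,z):
    c,d=ray(s,px); return c+d*((z-c[2])/d[:,2])[:,None]
def proj(s,X):
    R=np.array(s['R']);t=np.array(s['t'])
    return cv2.projectPoints(np.array(X,float).reshape(-1,1,3),cv2.Rodrigues(R)[0],t,K(s),np.array(s['dist'],float))[0].reshape(-1,2)
def cloud(s):
    v,u=np.mgrid[0:480,0:640]; c,d=ray(s,np.c_[u.ravel(),v.ravel()])
    P=c+d*np.array(s['z_map']).ravel()[:,None]
    return P.reshape(480,640,3)
E
python3 - <<'E'
from h import *
for n in ('scene','top','wrist'):
    s=snap(n,n+'0.png'); print(n,s['vfov'],s['t'],s['R'][2])
print(manip.sense())
E
```

```text
pics
scene 57.11097291470479 [-0.37357501 -0.27616653  1.27195429] [-0.5507289   0.38624749 -0.73993956]
top 57.07478637220557 [0.05700916 0.5622544  0.73003773] [ 0.18617462  0.02027697 -0.98230741]
wrist 63.30594408074783 [-0.62276603 -0.03579647  0.37952665] [ 0.25818888 -0.09304945 -0.96160299]
{'t': 0.15, 'q': array([ 1.05551480e+00,  5.28245455e-01,  1.43362009e+00,  7.53797323e-06,
        1.18138069e+00, -1.78489317e-01]), 'qd': array([ 2.09333819e-03, -2.30080369e-03, -3.75926534e-03, -5.02534167e-04,
       -5.85317665e-05,  4.24698376e-04]), 'tau': array([ 3.98052243e-04, -4.42744160e+01, -1.78276080e+01, -3.16196110e-04,
        5.60933680e-03,  8.54070350e-06]), 'tcp_pos': array([0.20622129, 0.58940401, 0.22235898]), 'tool_rot': array([ 1.67602714e-01,  9.85854272e-01, -7.76358461e-04, -2.84362232e-04]), 'force': array([ 0.593453  , -0.79147577,  0.86901154]), 'ft_torque': array([ 0.03490433, -0.01243993, -0.02512645]), 'finger_gap': 1.002081076998924}
```

View pics/scene0.png

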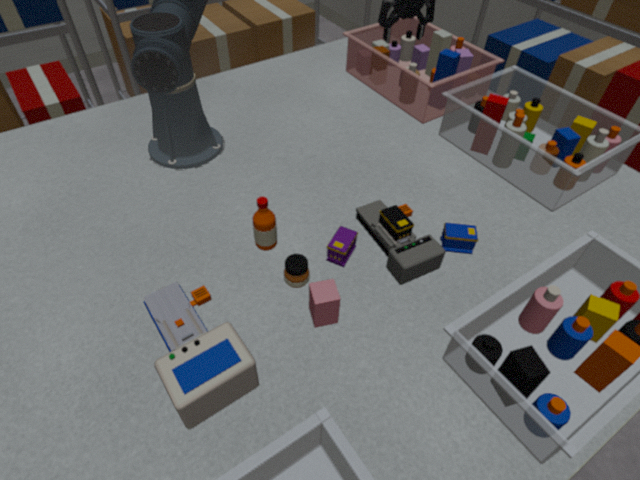

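View pics/top0.png

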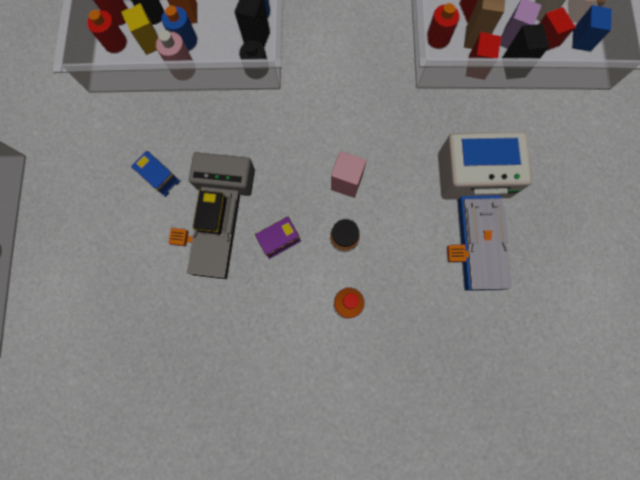

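View pics/wrist0.png

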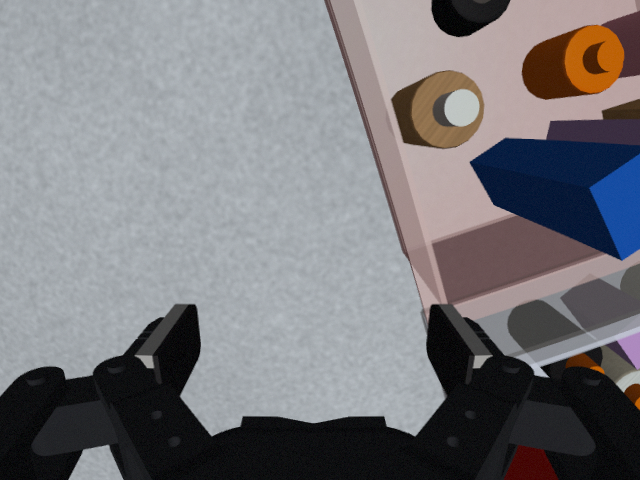

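The scene shows the charger with the black battery (scene ~397,222) and the printer (~205,370). In the top view the battery is at (209,211), the charger pad at (178,236), the printer pad at (457,253) and the printer nose at (487,235). Blue and purple decoys sit next to the charger.

Run:
```python
from h import *
s=dict(np.load('/tmp/top0.png.npz')); P=cloud(s)
print(K(s),s['dist'],s['R'],-s['R'].T@s['t'])
im=s['image'][:,:,::-1].copy()
a=cv2.resize(im[130:300,120:320],(800,680),interpolation=cv2.INTER_CUBIC)[:600]
b=cv2.resize(im[120:300,420:560],None,fx=3.3,fy=3.3,interpolation=cv2.INTER_CUBIC)
cv2.imwrite('pics/a.png',a);cv2.imwrite('pics/b.png',b)
for n,p in dict(bat=(209,215),pad=(178,236),apron=(208,262),hous=(220,160),ppad=(457,253),papron=(487,275),phous=(490,150),nose=(487,236),floor=(300,350)).items(): print(n,P[p[1],p[0]].round(4))
s2=dict(np.load('/tmp/scene0.png.npz'))
im=s2['image'][:,:,::-1].copy()
cv2.imwrite('pics/c.png',cv2.resize(im[180:300,320:500],None,fx=4.4,fy=4.4,interpolation=cv2.INTER_CUBIC))
```

```text
[[441.337891    0.        319.4139072]
 [  0.        441.337891  240.6367288]
 [  0.          0.          1.       ]] [-0.04554801  0.          0.          0.          0.        ] [[ 0.00242504 -0.99979346 -0.0201783 ]
 [-0.98251368  0.00137455 -0.18618534]
 [ 0.18617462  0.02027697 -0.98230741]] [0.41636989 0.04142158 0.82295535]
bat [0.6014 0.248  0.0866]
pad [0.5726 0.3144 0.046 ]
apron [0.5267 0.2604 0.0333]
hous [0.7099 0.2389 0.0657]
ppad [ 0.5399 -0.1856  0.0523]
papron [ 0.5022 -0.2407  0.0399]
phous [ 0.7145 -0.2408  0.0969]
nose [ 0.5725 -0.2448  0.0416]
floor [ 0.3698  0.0933 -0.0014]
```

View pics/a.png

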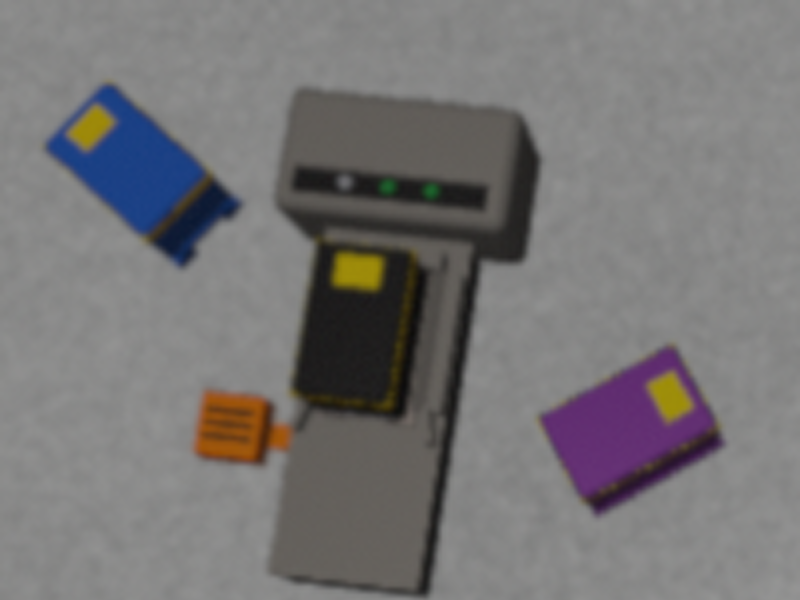

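View pics/b.png

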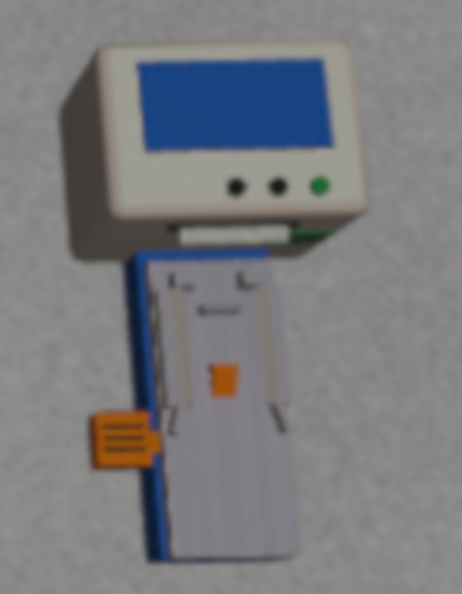

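View pics/c.png

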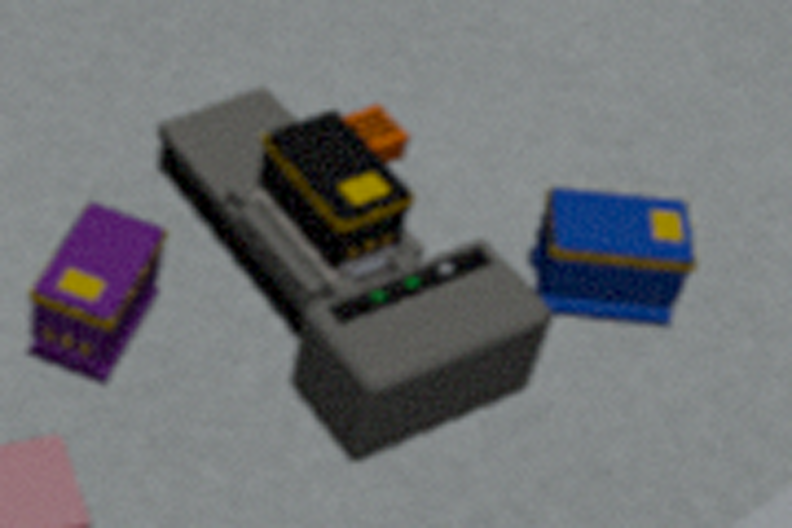

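```bash
cat >> h.py <<'E'
def rect(s,mask,z):
    "min area rect of mask contour cast on plane z -> centre, sizes, yaw of long side"
    m=cv2.morphologyEx(mask.astype(np.uint8),cv2.MORPH_OPEN,np.ones((3,3)))
    c=max(cv2.findContours(m,cv2.RETR_EXTERNAL,cv2.CHAIN_APPROX_NONE)[0],key=cv2.contourArea).reshape(-1,2)
    w=onz(s,c,z)[:,:2]
    r=cv2.minAreaRect((w*1000).astype(np.float32)); return r,cv2.boxPoints(r),c
E
python3 - <<'E'
from h import *
s=dict(np.load('/tmp/top0.png.npz')); P=cloud(s); im=s['image'][:,:,::-1]
hsv=cv2.cvtColor(np.ascontiguousarray(im),cv2.COLOR_BGR2HSV)
Z=P[:,:,2]; U=np.arange(640)[None,:]+0*Z; V=np.arange(480)[:,None]+0*Z
left=(U<260)&(U>130)&(V>140)&(V<290); right=(U>430)&(U<550)&(V>120)&(V<300)
print('hous noise',Z[155:165,205:235].std(),Z[265:272,200:220].std())
org=(hsv[:,:,0]<16)&(hsv[:,:,1]>180)&(hsv[:,:,2]>100)
T={'chous':(left&(Z>.055)&(Z<.075)&(V<192),.062),'cbat':(left&(Z>.078)&(V>185)&(U<232),.087),'capron':(left&(Z>.027)&(Z<.04)&(hsv[:,:,1]<100)&(V>236),.035),
'cpad':(org&left,.047),'phous':(right&(Z>.088),.096),'pshoe':(right&(Z>.034)&(Z<.06)&~org&(V>195)&(hsv[:,:,1]<100),.041),'ppad':(org&right&(U<470),.053),'pnose':(org&right&(U>478),.043)}
for k,(m,z) in T.items():
    try:
        r,b,c=rect(s,m,z); print(k,m.sum(),np.round(r[0],1),np.round(r[1],1),round(r[2],2),b.round(0).tolist())
    except Exception as e: print(k,e)
E
```

```text
hous noise 0.005112470835619734 0.001316003416805005
chous 1792 [693.6 239.9] [108.3  59.6] 83.22 [[658.0, 190.0], [717.0, 183.0], [730.0, 290.0], [670.0, 297.0]]
cbat 1093 [610.1 250.8] [46.2 71.3] 83.41 [[572.0, 232.0], [643.0, 224.0], [648.0, 270.0], [577.0, 278.0]]
capron 1526 [538.7 259.8] [72.1 74.1] 83.5 [[498.0, 228.0], [571.0, 220.0], [580.0, 291.0], [506.0, 300.0]]
cpad 243 [572.4 314.9] [27.8 25.9] 89.94 [[559.0, 301.0], [585.0, 301.0], [585.0, 329.0], [559.0, 329.0]]
phous 4250 [ 699.7 -239.5] [ 97.7 138.2] 0.2 [[651.0, -171.0], [651.0, -309.0], [749.0, -308.0], [748.0, -170.0]]
pshoe 3546 [ 560.6 -245. ] [165.9  73.6] 1.19 [[477.0, -210.0], [478.0, -284.0], [644.0, -280.0], [643.0, -207.0]]
ppad 260 [ 540.1 -186.8] [27.1 32.9] 4.15 [[525.0, -171.0], [528.0, -204.0], [555.0, -202.0], [552.0, -169.0]]
pnose 47 [ 575.  -245.4] [ 9.1 13.5] 86.11 [[568.0, -249.0], [581.0, -250.0], [582.0, -241.0], [569.0, -240.0]]
```

Charger: origin about (610,250) mm, yaw about -6.7°. The measured pad position agrees with the one predicted from that pose. I'll move above the pad with the fingers shut.

```bash
python3 -m creep '{"claw":[6,4,2,0,0,0,0,0,0,0,0,0],"dp":[[-2,-0.6,0],[-6,-1.8,0],[-10,-3.1,0],[-14,-4.3,0],[-18,-5.5,0],[-22,-6.8,0],[-26,-8,0],[-30,-9.2,0],[-34,-10.4,0],[-38,-11.7,0],[-41.5,-12.7,0],[-43.2,-13.3,0]],"roll":[-0.02,-0.04,-0.06,-0.08,-0.1,-0.12,-0.14,-0.16,-0.18,-0.2,-0.22,-0.22]}'
python3 - <<'E'
from h import *
s=snap('wrist','w1.png'); q=manip.sense(); print(q['t'],q['tcp_pos'],q['tool_rot'],q['force'],q['finger_gap'],q['q'])
E
```

```text
t: 1.35
tcp_pos: [0.5728, 0.3194, 0.2227]
tool_rot: [0.06, 0.998, -0.0, 0.0]
force: [-0.5, 0.3, 0.0]
finger_gap: 0.0
1.4 [0.57416177 0.31827934 0.22262285] [ 6.05113399e-02  9.98166830e-01 -5.35404043e-04  1.03428096e-03] [ 1.48864274 -0.64803561  0.28086899] -0.0015684068381412544 [ 0.33710951  0.570954    1.34959092 -0.00190461  1.21955585 -1.11193611]
```

View pics/w1.png

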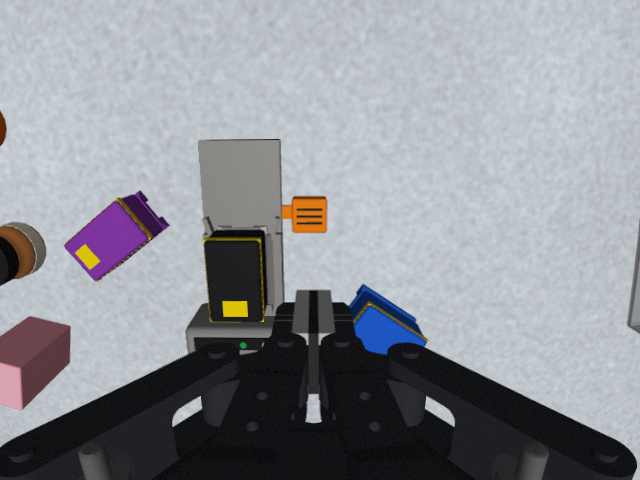

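The wrist view shows the pad at (311,214) and the battery top at (235,277), squared up with the view. I'll refine the pose from this picture.

Run:
```python
from h import *
s=dict(np.load('/tmp/w1.png.npz')); P=cloud(s); im=s['image'][:,:,::-1]
hsv=cv2.cvtColor(np.ascontiguousarray(im),cv2.COLOR_BGR2HSV)
print(-s['R'].T@s['t'])
Z=P[:,:,2]; U=np.arange(640)[None,:]+0*Z; V=np.arange(480)[:,None]+0*Z
org=(hsv[:,:,0]<16)&(hsv[:,:,1]>180)&(hsv[:,:,2]>100)&(U>290)&(U<335)
for p in [(236,270),(310,200),(240,180),(150,230)]: print(P[p[1],p[0]].round(4))
for k,m,z in [('pad',org,.047),('bat',(Z>.075)&(U>195)&(U<272)&(V<330)&(V>225),.087),('apron',(Z>.025)&(Z<.042)&(U>190)&(U<285)&(V<215),.035)]:
    r,b,c=rect(s,m,z); print(k,np.round(r[0],1),np.round(r[1],1),round(r[2],2),b.round(0).tolist())
```

```text
[0.50353723 0.32678914 0.37360874]
[0.6004 0.254  0.0876]
[0.5593 0.3172 0.0482]
[0.5368 0.2583 0.0341]
[0.5704 0.17   0.0376]
pad [577.1 314.1] [27.7 18.5] 83.15 [[566.0, 301.0], [585.0, 299.0], [588.0, 327.0], [570.0, 329.0]]
bat [608.9 251.1] [45.7 72.3] 83.13 [[570.0, 233.0], [642.0, 224.0], [647.0, 269.0], [576.0, 278.0]]
apron [534.6 260.1] [73.1 64.9] 83.04 [[498.0, 228.0], [562.0, 220.0], [571.0, 293.0], [507.0, 300.0]]
```

```bash
python3 -m creep '{"claw":[0,0,0,0,0,0,0],"dp":[[0.3,0.2,3],[0.4,0.2,7],[0.4,0.2,11],[0.4,0.2,13.5],[0.4,0.2,14.8],[0.4,0.2,15.4],[0.4,0.2,15.4]],"roll":[0,0,0,0,0,0,0]}'
python3 - <<'E'
from h import *
s=snap('wrist','w2.png'); snap('scene','s2.png');q=manip.sense(); print(q['t'],q['tcp_pos'],q['force'])
E
```

```text
t: 2.1
tcp_pos: [0.5662, 0.3246, 0.0692]
tool_rot: [0.058, 0.998, 0.0, -0.0]
force: [0.2, -0.3, 0.8]
finger_gap: 0.003
2.2 [0.56739031 0.32474424 0.07061622] [0.15357189 0.09979569 0.21857198]
```

View pics/w2.png

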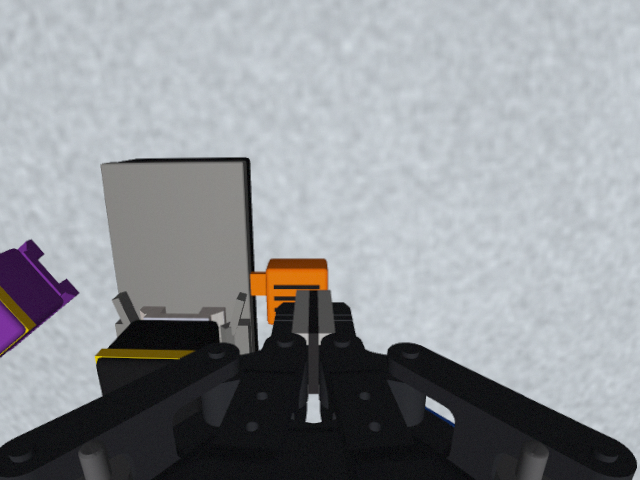

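The tips stand at (313,297) over the outer part of the pad (cols 267–328). I'll check the side clearance in the scene view.

Run:
```python
import cv2
i=cv2.imread('pics/s2.png')[100:300,320:520]; cv2.imwrite('pics/s2c.png',cv2.resize(i,(600,600),interpolation=cv2.INTER_CUBIC))
```

```text
(no output)
```

View pics/s2c.png

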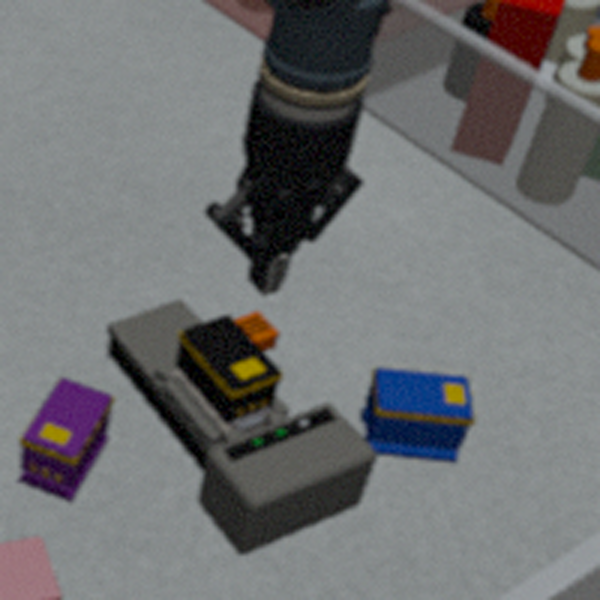

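Run:
```python
from h import *
s=dict(np.load('/tmp/s2.png.npz'))
u=proj(s,[[.567,.3245,.0516],[.567,.3245,.07],[.567,.3245,.09],[.572,.315,.047]]); print(u,(u-[320,100])*3)
P=cloud(s)
x=320+268//3;y=100+285//3
print(P[y-4:y+3,x-2:x+3,2].round(3)); print(P[y-3,x])
print(manip.sense()['force'])
```

```text
[[405.7387223  204.70251563]
 [407.06450457 198.91638423]
 [408.54648308 192.45065607]
 [403.80860046 208.83405502]] [[257.21616689 314.1075469 ]
 [261.19351371 296.7491527 ]
 [265.63944925 277.3519682 ]
 [251.42580137 326.50216506]]
[[0.105 0.104 0.102 0.103 0.103]
 [0.102 0.099 0.098 0.101 0.1  ]
 [0.098 0.096 0.096 0.098 0.098]
 [0.092 0.092 0.094 0.095 0.092]
 [0.09  0.091 0.09  0.094 0.092]
 [0.088 0.086 0.09  0.087 0.087]
 [0.084 0.083 0.084 0.086 0.084]]
[0.57289088 0.31861453 0.09849906]
[0.15357189 0.09979569 0.21857198]
```

Run:
```python
from h import *
s=dict(np.load('/tmp/w2.png.npz')); P=cloud(s)
for v in range(284,380,8): print(v,P[v,303].round(3),P[v,323].round(3),P[v,285].round(3))
s=dict(np.load('/tmp/s2.png.npz')); P=cloud(s)
# all points near tool
m=(np.abs(P[:,:,0]-.567)<.03)&(np.abs(P[:,:,1]-.324)<.03)&(P[:,:,2]>.055)&(P[:,:,2]<.12)
v,u=np.nonzero(m); 
for r in range(v.min(),v.max()+1): 
    k=v==r
    if k.any(): print(r,u[k].min(),u[k].max(),P[r,u[k],2].mean().round(3))
```

```text
284 [0.566 0.319 0.047] [0.567 0.328 0.047] [0.565 0.31  0.048]
292 [0.555 0.321 0.084] [0.556 0.329 0.084] [0.569 0.31  0.048]
300 [0.554 0.321 0.092] [0.556 0.328 0.091] [0.574 0.309 0.047]
308 [0.555 0.321 0.098] [0.555 0.328 0.099] [0.558 0.314 0.09 ]
316 [0.555 0.322 0.104] [0.556 0.328 0.104] [0.558 0.315 0.096]
324 [0.554 0.322 0.11 ] [0.555 0.328 0.11 ] [0.558 0.315 0.102]
332 [0.555 0.322 0.115] [0.556 0.328 0.115] [0.558 0.315 0.107]
340 [0.555 0.322 0.12 ] [0.555 0.328 0.121] [0.552 0.317 0.123]
348 [0.555 0.322 0.124] [0.555 0.328 0.125] [0.553 0.317 0.125]
356 [0.554 0.322 0.13 ] [0.554 0.328 0.13 ] [0.553 0.318 0.13 ]
364 [0.556 0.322 0.13 ] [0.556 0.327 0.131] [0.554 0.318 0.132]
372 [0.558 0.322 0.131] [0.558 0.327 0.132] [0.548 0.319 0.144]
184 414 417 0.118
185 414 417 0.116
186 407 416 0.116
187 405 416 0.113
188 404 416 0.109
189 403 416 0.106
190 403 415 0.103
191 403 415 0.101
192 403 415 0.097
193 403 414 0.095
194 404 414 0.092
195 405 413 0.091
196 406 413 0.087
197 407 411 0.084
198 408 409 0.082
```

The depth data disagree with the state: the images put the fingertips at z ≈ 0.08, but the state implies 0.051. I'll descend in small, force-watched steps and re-check.

```bash
python3 -m creep '{"claw":[0,0,0],"dp":[[0,0,0.15],[0,0,0.3],[0,0,0.3]],"roll":[0,0,0]}'
cat > tip.py <<'E'
from h import *
import sys
s=snap('wrist',sys.argv[1]);P=cloud(s);q=manip.sense(); print(q['t'],q['tcp_pos'],q['force'])
for v in range(284,310,3): print(v,P[v,303].round(3),P[v,323].round(3))
E
python3 tip.py w3.png
```

```text
t: 2.5
tcp_pos: [0.5667, 0.3241, 0.0666]
tool_rot: [0.058, 0.998, 0.0, 0.0]
force: [-0.1, -0.3, -0.5]
finger_gap: -0.003
2.55 [0.56668896 0.32403495 0.06650949] [-0.23621156 -0.50427454  0.20124473]
284 [0.566 0.318 0.047] [0.567 0.328 0.048]
287 [0.567 0.318 0.047] [0.568 0.328 0.048]
290 [0.555 0.321 0.08 ] [0.556 0.328 0.079]
293 [0.555 0.321 0.082] [0.556 0.328 0.082]
296 [0.555 0.321 0.085] [0.556 0.328 0.086]
299 [0.555 0.321 0.088] [0.556 0.328 0.088]
302 [0.555 0.321 0.091] [0.556 0.328 0.091]
305 [0.555 0.321 0.093] [0.556 0.328 0.093]
308 [0.555 0.321 0.095] [0.556 0.328 0.095]
```

```bash
python3 -m creep '{"claw":[0,0,0],"dp":[[0,0,0.2],[0,0,0.4],[0,0,0.4]],"roll":[0,0,0]}'; python3 -m creep '{"claw":[0,0,0],"dp":[[0,0,0.2],[0,0,0.4],[0,0,0.4]],"roll":[0,0,0]}';python3 tip.py w4.png
```

```text
t: 2.85
tcp_pos: [0.5663, 0.3239, 0.0617]
tool_rot: [0.058, 0.998, -0.0, -0.0]
force: [0.5, 0.2, -0.4]
finger_gap: 0.0
t: 3.15
tcp_pos: [0.5663, 0.3239, 0.0577]
tool_rot: [0.058, 0.998, -0.0, -0.0]
force: [0.8, -0.0, 0.8]
finger_gap: 0.004
3.2 [0.56635105 0.32400105 0.05783173] [ 0.03650821 -0.7160309   0.99956509]
284 [0.562 0.319 0.048] [0.563 0.328 0.047]
287 [0.563 0.319 0.047] [0.564 0.328 0.048]
290 [0.555 0.32  0.07 ] [0.555 0.328 0.071]
293 [0.555 0.32  0.074] [0.556 0.328 0.074]
296 [0.555 0.32  0.076] [0.556 0.328 0.076]
299 [0.555 0.321 0.079] [0.555 0.328 0.079]
302 [0.555 0.321 0.082] [0.556 0.328 0.081]
305 [0.555 0.321 0.084] [0.556 0.328 0.084]
308 [0.555 0.321 0.086] [0.556 0.328 0.086]
```

View pics/w4.png

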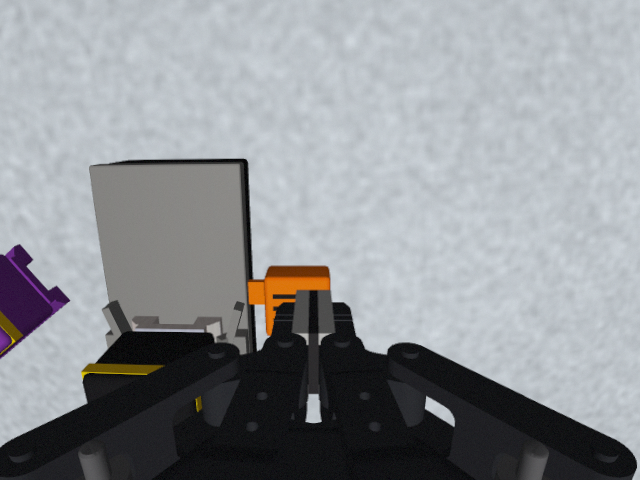

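There's still no contact, so the images were right: the tip is about 12 mm above the reported TCP z, and about 23 mm remains to the pad.

```bash
python3 -m creep '{"claw":[0,0,0,0,0,0],"dp":[[0,0,0.4],[0,0,0.8],[0,0,1.2],[0,0,1.5],[0,0,1.7],[0,0,1.7]],"roll":[0,0,0,0,0,0]}';python3 tip.py w5.png
```

```text
t: 3.8
tcp_pos: [0.5663, 0.3239, 0.0406]
tool_rot: [0.058, 0.998, -0.0, -0.0]
force: [0.6, -0.0, -0.2]
finger_gap: -0.002
3.85 [0.56646359 0.32397819 0.0408929 ] [ 0.563912   -0.3807609   0.70950758]
284 [0.559 0.319 0.038] [0.559 0.328 0.038]
287 [0.558 0.32  0.043] [0.56  0.328 0.041]
290 [0.555 0.32  0.053] [0.555 0.328 0.055]
293 [0.555 0.32  0.056] [0.556 0.328 0.057]
296 [0.555 0.32  0.058] [0.556 0.328 0.059]
299 [0.555 0.321 0.062] [0.556 0.328 0.062]
302 [0.555 0.321 0.064] [0.556 0.328 0.065]
305 [0.555 0.321 0.067] [0.556 0.328 0.067]
308 [0.555 0.321 0.07 ] [0.556 0.328 0.068]
```

View pics/w5.png

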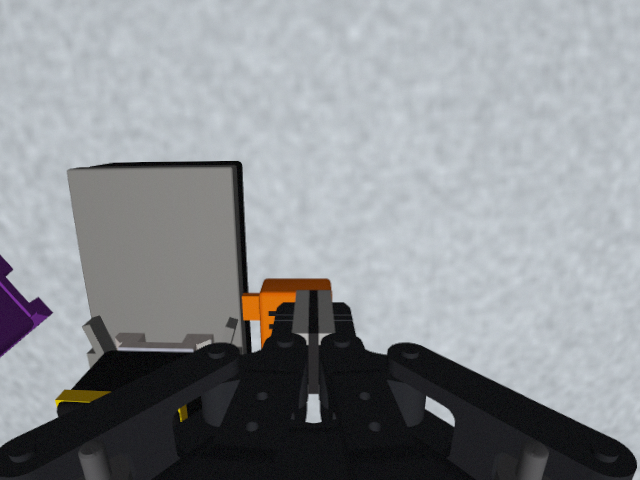

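```bash
python3 -m creep '{"claw":[0,0,0],"dp":[[0,0,0.3],[0,0,0.6],[0,0,0.6]],"roll":[0,0,0]}';python3 -m creep '{"claw":[0,0,0],"dp":[[0,0,0.15],[0,0,0.3],[0,0,0.3]],"roll":[0,0,0]}';python3 -m creep '{"claw":[0,0],"dp":[[0,0,0.2],[0,0,0.2]],"roll":[0,0]}'; python3 tip.py w6.png
```

```text
t: 4.15
tcp_pos: [0.5669, 0.3242, 0.0351]
tool_rot: [0.058, 0.998, 0.0, 0.0]
force: [0.4, -0.5, 1.0]
finger_gap: -0.001
t: 4.45
tcp_pos: [0.5668, 0.3241, 0.0321]
tool_rot: [0.058, 0.998, 0.0, 0.0]
force: [0.5, 0.1, 1.9]
finger_gap: 0.004
t: 4.65
tcp_pos: [0.5667, 0.3241, 0.03]
tool_rot: [0.058, 0.998, 0.0, 0.0]
force: [0.2, -0.3, 1.6]
finger_gap: -0.003
4.7 [0.56673789 0.32405856 0.03010689] [ 1.04693158 -0.83198641  2.07994728]
284 [0.558 0.32  0.03 ] [0.56  0.328 0.029]
287 [0.558 0.32  0.033] [0.559 0.328 0.032]
290 [0.555 0.321 0.043] [0.556 0.328 0.044]
293 [0.555 0.321 0.047] [0.556 0.328 0.045]
296 [0.556 0.321 0.048] [0.556 0.328 0.049]
299 [0.555 0.321 0.051] [0.556 0.328 0.051]
302 [0.556 0.321 0.053] [0.557 0.328 0.053]
305 [0.555 0.321 0.057] [0.556 0.328 0.057]
308 [0.555 0.321 0.059] [0.556 0.328 0.059]
```

View pics/w6.png

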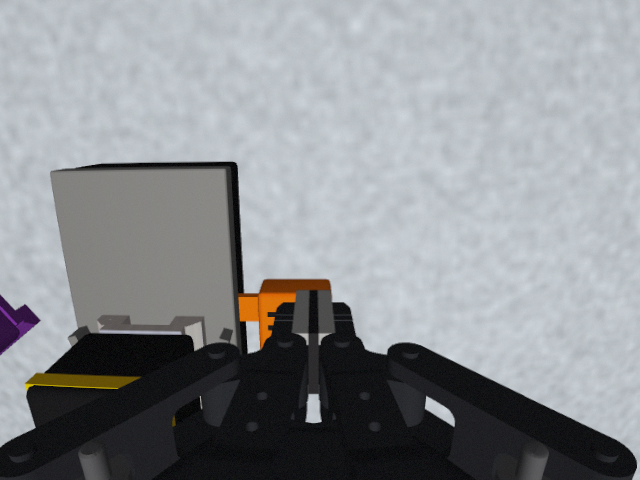

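Contact: the force has risen to about 2 N. I'll press on carefully, about 4 mm more.

```bash
python3 -m creep '{"claw":[0,0],"dp":[[0,0,0.2],[0,0,0.2]],"roll":[0,0]}';python3 -m creep '{"claw":[0,0],"dp":[[0,0,0.15],[0,0,0.15]],"roll":[0,0]}';python3 tip.py w7.png
```

```text
t: 4.9
tcp_pos: [0.5668, 0.3241, 0.0295]
tool_rot: [0.058, 0.998, 0.0, 0.0]
force: [-1.5, -1.2, 9.4]
finger_gap: -0.002
t: 5.1
tcp_pos: [0.5668, 0.3242, 0.0292]
tool_rot: [0.058, 0.998, 0.0, 0.0]
force: [-3.6, -0.8, 15.3]
finger_gap: 0.002
5.15 [0.56686269 0.3242118  0.02924522] [-2.64056436 -1.82999296 15.25373896]
284 [0.559 0.32  0.028] [0.56  0.328 0.028]
287 [0.558 0.32  0.032] [0.559 0.328 0.032]
290 [0.555 0.321 0.043] [0.556 0.328 0.043]
293 [0.556 0.321 0.044] [0.556 0.328 0.045]
296 [0.556 0.321 0.047] [0.556 0.328 0.048]
299 [0.556 0.321 0.049] [0.556 0.328 0.051]
302 [0.555 0.321 0.053] [0.556 0.328 0.054]
305 [0.555 0.321 0.056] [0.556 0.328 0.055]
308 [0.555 0.321 0.058] [0.556 0.328 0.058]
```

View pics/w7.png

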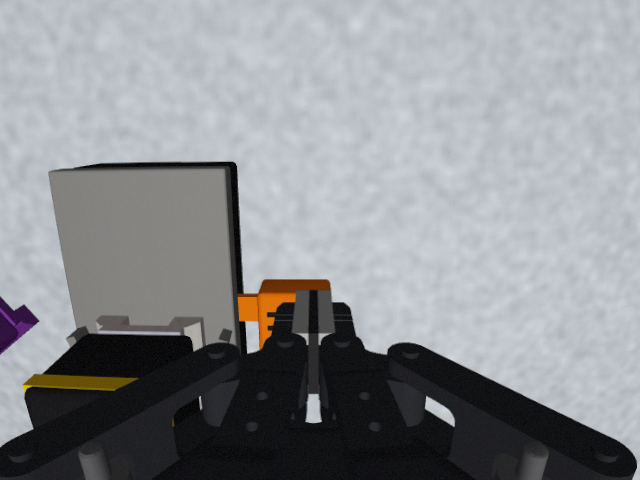

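Run:
```python
from h import *
snap('scene','s3.png');s=snap('top','t3.png')
i=cv2.imread('pics/s3.png')[150:300,320:520]; cv2.imwrite('pics/s3c.png',cv2.resize(i,(800,600),interpolation=cv2.INTER_CUBIC))
i=cv2.imread('pics/t3.png')[130:300,130:330]; cv2.imwrite('pics/t3c.png',cv2.resize(i,(700,595),interpolation=cv2.INTER_CUBIC))
```

```text
(no output)
```

View pics/s3c.png

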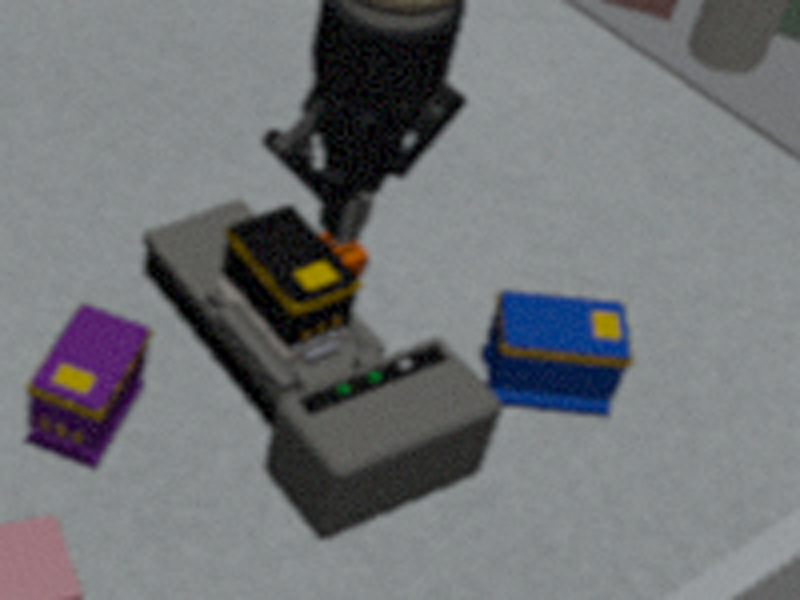

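View pics/t3c.png

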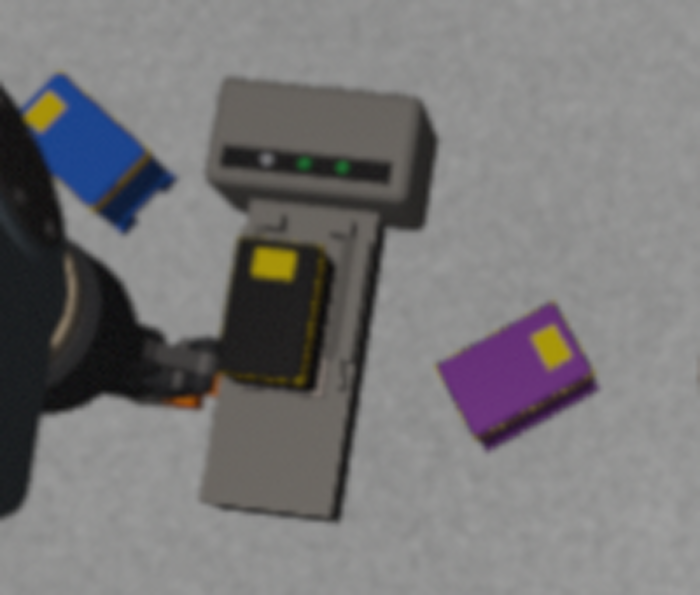

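The battery popped out: in the top crop both end stops are visible ahead of it at (278,225) and (345,232). I'll lift off, open, and move above the battery.

```bash
python3 -m creep '{"claw":[0,0,0,2,4,6,8.5,8.5,8.5,8.5,8.5],"dp":[[0,0,-1],[0,0,-4],[0,0,-8],[-0.5,-1,-11],[-1.5,-3,-12],[-2.5,-4.5,-12],[-3.4,-6,-12],[-3.8,-6.8,-12],[-3.8,-6.8,-12],[-3.8,-6.8,-12],[-3.8,-6.8,-12]],"roll":[0,0,0,0,0,0,0,0,0,0,0]}'
python3 - <<'E'
from h import *
s=snap('wrist','w8.png'); t=snap('top','t8.png');q=manip.sense(); print(q['t'],q['tcp_pos'],q['tool_rot'],q['force'],q['finger_gap'])
i=cv2.imread('pics/t8.png')[130:300,130:330]; cv2.imwrite('pics/t8c.png',cv2.resize(i,(700,595),interpolation=cv2.INTER_CUBIC))
P=cloud(s); Z=P[:,:,2]; U=np.arange(640)[None,:]+0*Z; V=np.arange(480)[:,None]+0*Z
m=(Z>.078)&(Z<.095)&(np.abs(P[:,:,0]-.597)<.06)&(np.abs(P[:,:,1]-.252)<.05)
r,b,c=rect(s,m,.087); print(r,b.round(0).tolist())
E
```

```text
t: 6.35
tcp_pos: [0.5957, 0.2526, 0.1459]
tool_rot: [0.058, 0.998, -0.0, -0.001]
force: [0.1, 0.2, 0.2]
finger_gap: 0.998
6.45 [0.59585297 0.25278377 0.14627005] [ 5.78835409e-02  9.98323279e-01  1.60148125e-06 -3.56564787e-04] [-0.06846096  0.22349951  0.41695066] 0.9952191192383406
((596.1812133789062, 251.78761291503906), (44.45586395263672, 71.32909393310547), 83.2032470703125) [[558.0, 234.0], [629.0, 225.0], [634.0, 270.0], [563.0, 278.0]]
```

View pics/w8.png

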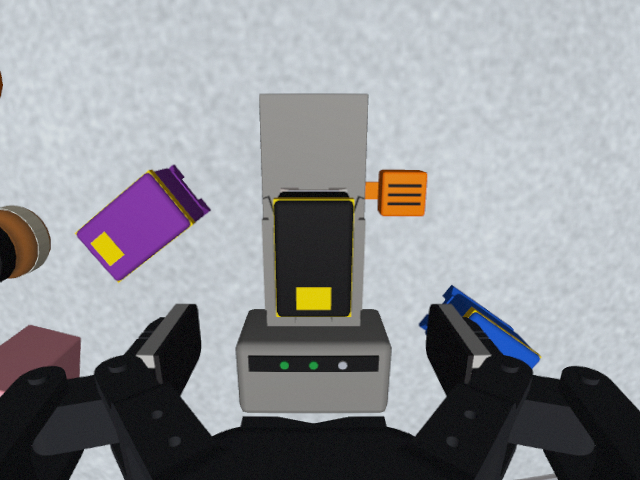

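View pics/t8c.png

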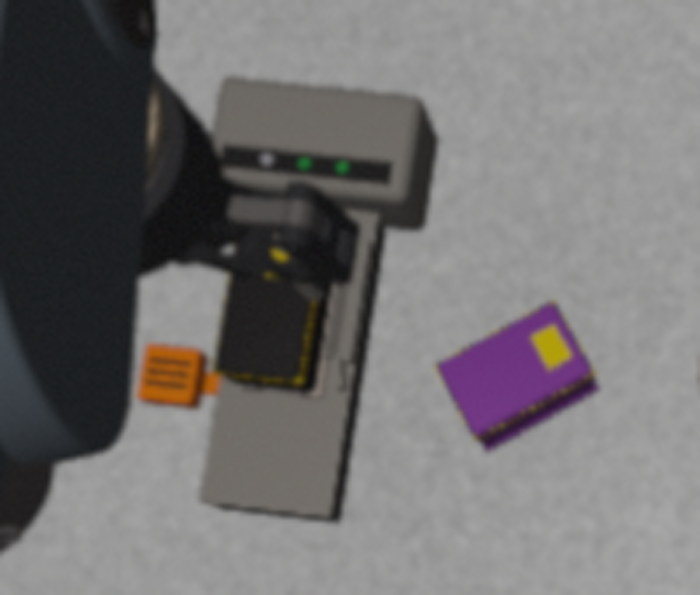

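```bash
python3 -m creep '{"claw":[8.5,8.5,8.5,8.5,8.5,8.5],"dp":[[0,-0.1,2],[0,-0.1,5],[0,-0.1,8],[0,-0.1,9.5],[0,-0.1,10],[0,-0.1,10]],"roll":[0,0,0,0,0,0]}'
python3 - <<'E'
from h import *
s=snap('wrist','w9.png'); q=manip.sense(); print(q['t'],q['tcp_pos'],q['tool_rot'],q['force'],q['finger_gap'])
P=cloud(s)
for v in range(296,360,6): print(v,[P[v,u].round(3).tolist() for u in (170,185,195,430,440,455)])
E
```

```text
t: 7.05
tcp_pos: [0.5962, 0.2514, 0.0464]
tool_rot: [0.058, 0.998, -0.0, -0.0]
force: [0.3, -0.8, 0.2]
finger_gap: 0.996
7.1 [0.59689465 0.25142879 0.04727377] [5.82149708e-02 9.98303854e-01 1.82647298e-04 6.31200827e-04] [0.83683673 0.42611794 0.91989686] 0.9951649024724096
296 [[0.605, 0.169, -0.0], [0.606, 0.177, -0.0], [0.607, 0.183, -0.001], [0.621, 0.313, 0.0], [0.622, 0.318, 0.0], [0.624, 0.327, -0.001]]
302 [[0.608, 0.169, 0.001], [0.609, 0.177, 0.0], [0.61, 0.183, 0.001], [0.625, 0.313, -0.0], [0.626, 0.318, -0.0], [0.626, 0.326, 0.001]]
308 [[0.612, 0.167, 0.0], [0.58, 0.207, 0.075], [0.583, 0.209, 0.071], [0.593, 0.293, 0.069], [0.591, 0.295, 0.075], [0.591, 0.301, 0.075]]
314 [[0.58, 0.204, 0.08], [0.58, 0.209, 0.08], [0.584, 0.209, 0.072], [0.595, 0.293, 0.07], [0.59, 0.294, 0.081], [0.59, 0.299, 0.081]]
320 [[0.58, 0.205, 0.084], [0.582, 0.209, 0.081], [0.587, 0.209, 0.072], [0.597, 0.293, 0.071], [0.593, 0.294, 0.079], [0.591, 0.297, 0.084]]
326 [[0.58, 0.207, 0.089], [0.584, 0.209, 0.082], [0.589, 0.208, 0.072], [0.599, 0.293, 0.072], [0.594, 0.294, 0.081], [0.591, 0.296, 0.088]]
332 [[0.58, 0.208, 0.093], [0.585, 0.209, 0.083], [0.591, 0.208, 0.074], [0.601, 0.292, 0.072], [0.596, 0.293, 0.081], [0.591, 0.295, 0.091]]
338 [[0.58, 0.209, 0.096], [0.587, 0.208, 0.083], [0.593, 0.208, 0.074], [0.604, 0.293, 0.071], [0.598, 0.293, 0.082], [0.591, 0.294, 0.095]]
344 [[0.583, 0.209, 0.096], [0.589, 0.208, 0.085], [0.596, 0.207, 0.073], [0.605, 0.292, 0.073], [0.6, 0.293, 0.083], [0.592, 0.294, 0.095]]
350 [[0.584, 0.209, 0.097], [0.591, 0.208, 0.085], [0.597, 0.207, 0.075], [0.608, 0.292, 0.073], [0.602, 0.293, 0.084], [0.595, 0.294, 0.095]]
356 [[0.585, 0.209, 0.098], [0.592, 0.208, 0.086], [0.6, 0.207, 0.075], [0.61, 0.292, 0.075], [0.603, 0.292, 0.085], [0.595, 0.293, 0.097]]
```

View pics/w9.png

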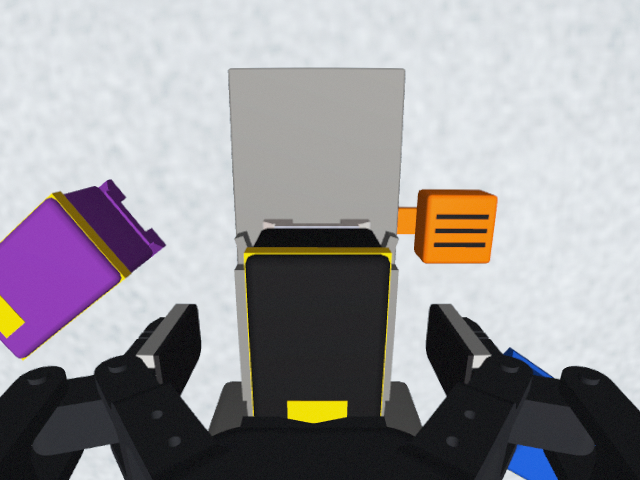

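The jaws straddle the battery, with about 19 mm clear each side and the open tips at z ≈ 0.070. I'll lower 1 cm and grip.

```bash
python3 -m creep '{"claw":[8.5,8.5,8.5,6,5,4.4,4,3.5,3.5,3.5,3.5,3.5],"dp":[[0,0.05,0.5],[0,0.05,1],[0,0.05,1],[0,0.05,1],[0,0.05,1],[0,0.05,1],[0,0.05,1],[0,0.05,1],[0,0.05,1],[0,0.05,1],[0,0.05,1],[0,0.05,1]],"roll":[0,0,0,0,0,0,0,0,0,0,0,0]}' 35
python3 - <<'E'
from h import *
s=snap('wrist','w10.png'); q=manip.sense(); print(q['t'],q['tcp_pos'],q['tool_rot'],q['force'],q['finger_gap'])
P=cloud(s)
for v in range(290,350,8): print(v,[P[v,u].round(3).tolist() for u in range(200,440,20)][::2])
E
```

```text
t: 8.3
tcp_pos: [0.5964, 0.2516, 0.0366]
tool_rot: [0.058, 0.998, 0.0, 0.0]
force: [-0.3, 0.1, -0.2]
finger_gap: 0.51
8.35 [0.59638035 0.25161146 0.03663881] [5.83654533e-02 9.98295280e-01 2.59653890e-05 8.70838061e-05] [-0.59724795  0.52086171  1.12981913] 0.510821848756166
290 [[0.599, 0.191, 0.0], [0.567, 0.233, 0.087], [0.568, 0.245, 0.088], [0.569, 0.256, 0.089], [0.571, 0.267, 0.088], [0.592, 0.286, 0.043]]
298 [[0.604, 0.19, 0.001], [0.569, 0.233, 0.088], [0.571, 0.244, 0.088], [0.572, 0.255, 0.088], [0.573, 0.266, 0.088], [0.595, 0.286, 0.044]]
306 [[0.608, 0.189, 0.002], [0.571, 0.233, 0.089], [0.573, 0.244, 0.087], [0.574, 0.255, 0.088], [0.575, 0.266, 0.088], [0.593, 0.284, 0.055]]
314 [[0.613, 0.188, 0.0], [0.574, 0.232, 0.087], [0.575, 0.244, 0.088], [0.577, 0.255, 0.088], [0.577, 0.266, 0.09], [0.593, 0.282, 0.062]]
322 [[0.618, 0.187, 0.001], [0.577, 0.232, 0.087], [0.577, 0.243, 0.089], [0.579, 0.255, 0.089], [0.58, 0.266, 0.088], [0.589, 0.279, 0.076]]
330 [[0.623, 0.185, -0.001], [0.58, 0.231, 0.087], [0.58, 0.243, 0.089], [0.582, 0.254, 0.088], [0.582, 0.266, 0.089], [0.589, 0.279, 0.08]]
338 [[0.581, 0.219, 0.087], [0.582, 0.231, 0.087], [0.582, 0.243, 0.089], [0.584, 0.254, 0.088], [0.586, 0.265, 0.088], [0.589, 0.278, 0.085]]
346 [[0.579, 0.221, 0.094], [0.585, 0.23, 0.086], [0.585, 0.242, 0.088], [0.587, 0.254, 0.088], [0.588, 0.265, 0.088], [0.587, 0.276, 0.092]]
```

View pics/w10.png

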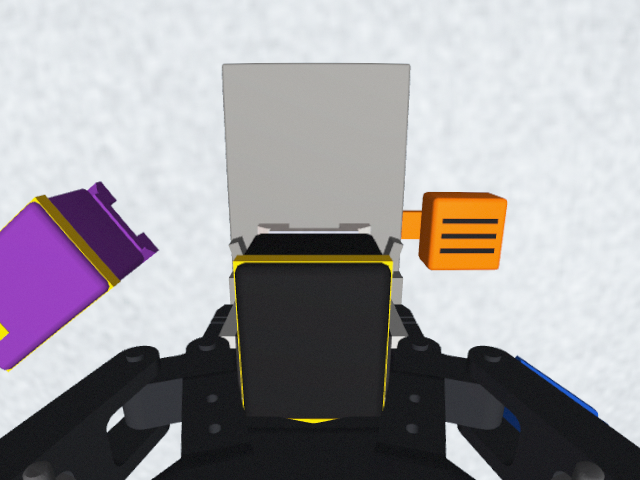

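Gripped: the gap is 0.51, about 44 mm, centred on the battery. I'll draw it out along tool +x.

```bash
python3 -m creep '{"claw":[3.5,3.5,3.5,3.5,3.5],"dp":[[0.3,0,0],[0.9,0,-0.03],[1.7,0,-0.05],[2.5,0,-0.05],[2.9,0,-0.05]],"roll":[0,0,0,0,0]}'
python3 -m creep '{"claw":[3.5,3.5,3.5,3.5,3.5,3.5,3.5],"dp":[[0.5,0,0],[1.3,0,0],[2.2,0,0],[3.1,0,0],[4,0,0],[4.6,0,0],[4.8,0,0]],"roll":[0,0,0,0,0,0,0]}'
python3 - <<'E'
from h import *
s=snap('wrist','w11.png'); q=manip.sense(); print(q['t'],q['tcp_pos'],q['tool_rot'],q['force'],q['finger_gap'],q['q'])
E
```

```text
t: 8.85
tcp_pos: [0.5656, 0.2551, 0.037]
tool_rot: [0.058, 0.998, -0.0, -0.001]
force: [-0.1, 0.7, 0.0]
finger_gap: 0.511
t: 9.55
tcp_pos: [0.5186, 0.2606, 0.0371]
tool_rot: [0.058, 0.998, -0.0, -0.001]
force: [-0.1, -0.6, -1.8]
finger_gap: 0.515
9.6 [0.51891898 0.26063254 0.03711565] [ 5.81576677e-02  9.98307341e-01 -1.23688199e-04 -3.52150892e-04] [ 0.12577819 -0.72058324 -0.57820963] 0.5167770248181205 [ 2.73122994e-01  7.35452889e-01  1.67743365e+00 -7.23820405e-06
  7.29452583e-01 -1.18128692e+00]
```

View pics/w11.png

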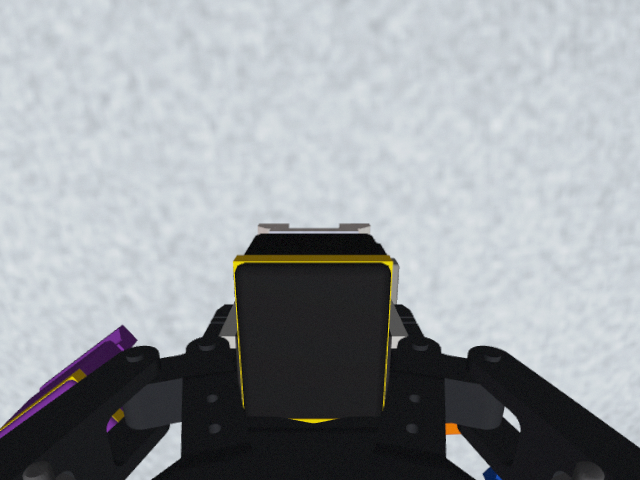

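It's out of the rails, 91 mm from home. I'll lift it, then carry it over the other goods to a viewpoint above the printer.

```bash
python3 -m creep '{"claw":[3.5,3.5,3.5,3.5,3.5,3.5,3.5,3.5],"dp":[[0.1,0,-0.5],[0.2,0,-2],[0.3,0,-5],[0.3,0,-9],[0.3,0,-12.5],[0.3,0,-15],[0.3,0,-16],[0.3,0,-16]],"roll":[0,0,0,0,0,0,0,0]}'
python3 - <<'E'
from h import *
q=manip.sense(); p=q['tcp_pos']; r=q['tool_rot']; print(q['t'],p,q['force'],q['finger_gap'])
from scipy.spatial.transform import Rotation as Ro
M=Ro.from_quat(r).as_matrix(); print(M.T@(np.array([.61,-.243,p[2]])-p))
E
```

```text
t: 10.4
tcp_pos: [0.518, 0.2612, 0.1994]
tool_rot: [0.058, 0.998, 0.001, 0.002]
force: [0.5, 0.3, -1.2]
finger_gap: 0.511
10.4 [0.51796372 0.26116164 0.19937808] [ 0.51217681  0.31488966 -1.16927953] 0.5107374180226185
[-1.50231990e-01 -4.89979528e-01 -2.18405464e-04]
```

```bash
python3 -m creep '{"claw":[3.5,3.5,3.5,3.5,3.5,3.5,3.5,3.5,3.5,3.5,3.5,3.5],"dp":[[-0.3,-1.5,0],[-1,-4.5,0],[-2.3,-8.5,0],[-3.7,-12.5,0],[-5,-16.5,0],[-6.2,-20.5,0],[-7.5,-24.5,0],[-8.7,-28.5,0],[-10,-32.5,0],[-11.3,-36.5,0],[-12.5,-40.5,0],[-13.5,-44,0]],"roll":[0,-0.01,-0.03,-0.04,-0.05,-0.06,-0.08,-0.1,-0.11,-0.12,-0.13,-0.134]}'
python3 -m creep '{"claw":[3.5,3.5,3.5,3.5],"dp":[[-0.8,-2.5,0],[-1.2,-4.4,0],[-1,-5,0],[-1,-5,0]],"roll":[0,0,0,0]}'
python3 - <<'E'
from h import *
s=snap('wrist','w12.png'); q=manip.sense(); print(q['t'],q['tcp_pos'],q['tool_rot'],q['force'],q['finger_gap'])
E
```

```text
t: 11.6
tcp_pos: [0.5979, -0.1947, 0.1945]
tool_rot: [-0.008, 1.0, 0.001, -0.002]
force: [1.2, 1.1, -1.3]
finger_gap: 0.513
t: 12.0
tcp_pos: [0.6091, -0.2418, 0.1958]
tool_rot: [-0.008, 1.0, 0.001, -0.001]
force: [-0.7, 0.5, -1.1]
finger_gap: 0.511
12.05 [ 0.60928578 -0.24074745  0.19611747] [-0.00848996  0.99996268  0.00102213 -0.00123141] [-0.1207364   0.21052005 -0.9675706 ] 0.5112265910244614
```

View pics/w12.png

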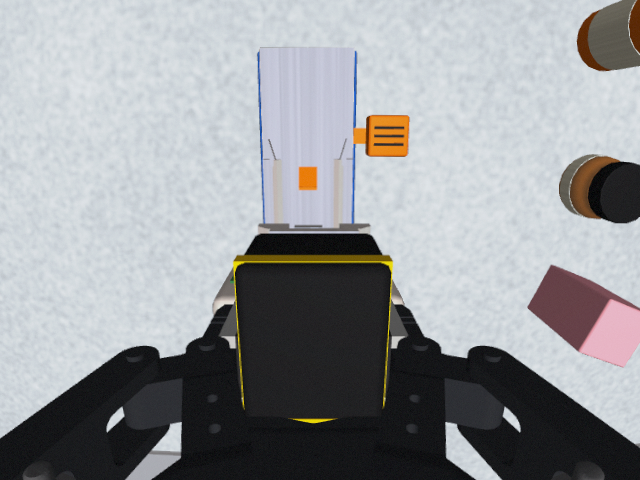

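The printer shoe is in view: apron end at row 47 (cols 258–356), guide mouths at rows 138–160, orange nose at (307,178). I'll enlarge it to measure.

Run:
```python
from h import *
s=dict(np.load('/tmp/w12.png.npz')); im=np.ascontiguousarray(s['image'][:,:,::-1])
cv2.imwrite('pics/w12c.png',cv2.resize(im[40:230,240:420],None,fx=3.1,fy=3.1,interpolation=cv2.INTER_CUBIC))
g=cv2.cvtColor(im,cv2.COLOR_BGR2HSV)
# blue-vs-aluminium boundary per row: subpixel via saturation crossing
sat=g[:,:,1].astype(float); 
rowsL=[];rowsR=[]
for v in range(55,215,4):
    r=sat[v]
    def cross(a,b,th=90,rev=False):
        rng=range(a,b) if not rev else range(b,a,-1)
        for u in rng:
            d=1 if not rev else -1
            if r[u]<th<=r[u+d]: return u+d*(th-r[u])/(r[u+d]-r[u])
    L=cross(250,285,rev=True); R=cross(330,362)
    if L: rowsL.append((L,v))
    if R: rowsR.append((R,v))
for n,e in(('L',rowsL),('R',rowsR)):
    w=onz(s,e,.041); p=np.polyfit(w[:,0],w[:,1],1); res=w[:,1]-np.polyval(p,w[:,0]); k=abs(res)<.0015; p=np.polyfit(w[k,0],w[k,1],1)
    print(n,len(e),k.sum(),np.degrees(np.arctan(p[0])),'y at .5,.55,.59:',np.polyval(p,[.5,.55,.592]), (w[k,1]-np.polyval(p,w[k,0])).std())
o=(g[:,:,0]<16)&(g[:,:,1]>180)&(g[:,:,2]>100); o[:, :295]=0
U=np.arange(640)[None,:]
for n,m,z in(('nose',o&(U<325),.045),('pad',o&(U>362)&(U<415),.053)):
    r,b,c=rect(s,m,z); print(n,np.round(r[0],1),np.round(r[1],1),r[2],b.round(1).tolist())
P=cloud(s)
for p in [(307,80),(307,120),(280,190),(268,190),(340,190),(350,190),(307,178),(388,130)]: print(p,P[p[1],p[0]].round(4))
```

```text
L 40 40 1.1987197538933279 y at .5,.55,.59: [-0.28405299 -0.28300676 -0.28212792] 0.00012909125465751945
R 40 40 1.2141938051790016 y at .5,.55,.59: [-0.21426094 -0.2132012  -0.21231102] 0.00011970581591669393
nose [ 575.1 -246. ] [2.3 3.9] 0.874388575553894 [[574.0, -244.10000610351562], [574.0, -247.89999389648438], [576.2999877929688, -247.89999389648438], [576.2999877929688, -244.0]]
pad [ 547.  -202.4] [15.2  1.5] 2.7849788665771484 [[539.2999877929688, -202.0], [539.4000244140625, -203.5], [554.5999755859375, -202.8000030517578], [554.5, -201.3000030517578]]
(307, 80) [ 0.5017 -0.2489  0.04  ]
(307, 120) [ 0.5306 -0.2485  0.0393]
(280, 190) [ 0.5829 -0.2684  0.0499]
(268, 190) [ 0.5832 -0.2777  0.049 ]
(340, 190) [ 0.582  -0.2226  0.0515]
(350, 190) [ 0.5821 -0.2148  0.0494]
(307, 178) [ 0.574  -0.2479  0.0455]
(388, 130) [ 0.5369 -0.189   0.0536]
```

View pics/w12c.png

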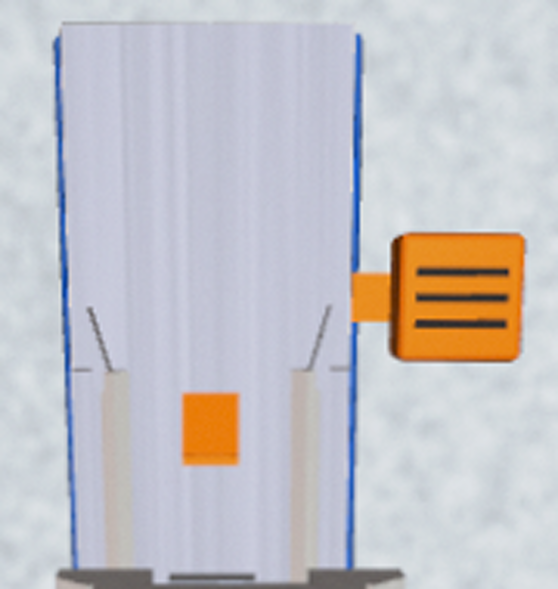

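Run:
```python
from h import *
s=dict(np.load('/tmp/w12.png.npz'));print(-s['R'].T@s['t'])
print('apron end',onz(s,[(260,47.3),(354,47.3)],.041))
print('rail start floor',onz(s,[(264,159.3),(350,159)],.041),'top',onz(s,[(264,159.3),(350,159)],.053))
print('guide tips', onz(s,[(240+90/3.1,40+308/3.1),(240+330/3.1,40+306/3.1)],.05))
print('guide inner', onz(s,[(240+112/3.1,40+370/3.1),(240+308/3.1,40+370/3.1)],.05))
print('rails inner lips at row 215',onz(s,[(240+130/3.1,40+540/3.1),(240+293/3.1,40+540/3.1)],.053))
print('nose',onz(s,[(299,166.5),(317,166.5),(299,190),(317,190)],.041))
# battery: tongue in view
im=np.ascontiguousarray(s['image'][:,:,::-1]);cv2.imwrite('pics/w12d.png',cv2.resize(im[215:290,225:405],None,fx=4.4,fy=4.4,interpolation=cv2.INTER_CUBIC))
P=cloud(s)
for u in (262,280,300,330,350,368): print(u,P[227,u].round(4),P[229,u].round(4))
for u in (250,310,380): print(u,[P[v,u].round(4).tolist() for v in (259,270,320)])
```

```text
[ 0.53984365 -0.24417178  0.34694103]
apron end [[ 0.47921185 -0.28347603  0.041     ]
 [ 0.47821507 -0.21482959  0.041     ]]
rail start floor [[ 0.5604624  -0.28142762  0.041     ]
 [ 0.55923826 -0.21487988  0.041     ]] top [[ 0.55965366 -0.27996633  0.053     ]
 [ 0.55847754 -0.2160288   0.053     ]]
guide tips [[ 0.54517003 -0.27638752  0.05      ]
 [ 0.54384184 -0.2189374   0.05      ]]
guide inner [[ 0.55979068 -0.27120548  0.05      ]
 [ 0.55907775 -0.22373394  0.05      ]]
rails inner lips at row 215 [[ 0.60113284 -0.26679056  0.053     ]
 [ 0.60051897 -0.22631998  0.053     ]]
nose [[ 0.56564106 -0.25428647  0.041     ]
 [ 0.56543058 -0.24030847  0.041     ]
 [ 0.58398534 -0.25416272  0.041     ]
 [ 0.583771   -0.239977    0.041     ]]
262 [ 0.5752 -0.263   0.2017] [ 0.5762 -0.2631  0.2012]
280 [ 0.575  -0.2561  0.2024] [ 0.5749 -0.2558  0.2058]
300 [ 0.6114 -0.2529  0.0517] [ 0.5749 -0.2483  0.2053]
330 [ 0.6138 -0.2289  0.04  ] [ 0.5747 -0.2371  0.2055]
350 [ 0.5742 -0.2295  0.2038] [ 0.5745 -0.2296  0.2058]
368 [ 0.575  -0.2221  0.2003] [ 0.5755 -0.2222  0.2013]
250 [[0.5745, -0.2613, 0.2429], [0.5764, -0.2607, 0.2469], [0.5911, -0.2611, 0.2476]]
310 [[0.5742, -0.2444, 0.243], [0.5758, -0.2443, 0.2476], [0.5909, -0.2441, 0.2474]]
380 [[0.574, -0.2246, 0.2428], [0.5755, -0.2253, 0.2478], [0.5906, -0.2243, 0.2476]]
```

View pics/w12d.png

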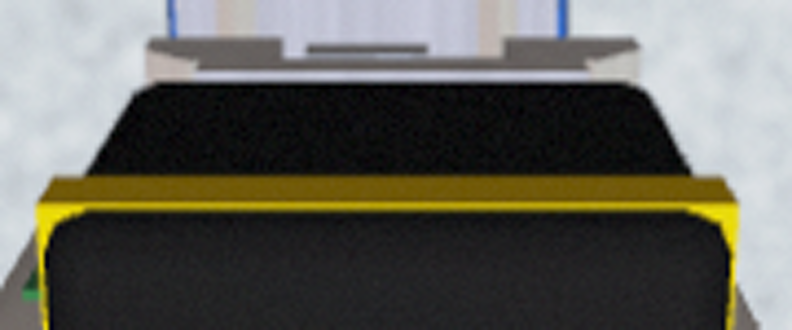

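The printer yaw is 1.2°, and the mouth sits at x ≈ 0.5595, so home is at about 0.5885. The lateral offset is uncertain by 1–2 mm, so I'll drop close above the rails and compare tongue and shoe at similar depth.

```bash
python3 -m creep '{"claw":[3.5,3.5,3.5,3.5,3.5,3.5,3.5,3.5],"dp":[[1.5,-0.2,0],[3.5,-0.4,1],[4.7,-0.5,4],[4.9,-0.5,7.5],[4.9,-0.5,10.5],[4.9,-0.5,12.2],[4.9,-0.5,12.6],[4.9,-0.5,12.6]],"roll":[0,0,0,-0.004,-0.004,-0.004,-0.004,-0.004]}'
python3 - <<'E'
from h import *
s=snap('wrist','w13.png'); q=manip.sense(); print(q['t'],q['tcp_pos'],q['tool_rot'],q['force'],q['finger_gap'])
im=np.ascontiguousarray(s['image'][:,:,::-1]);cv2.imwrite('pics/w13c.png',cv2.resize(im[20:280,200:430],None,fx=2.3,fy=2.3,interpolation=cv2.INTER_CUBIC))
E
```

```text
t: 12.85
tcp_pos: [0.5613, -0.246, 0.0709]
tool_rot: [-0.011, 1.0, 0.001, -0.001]
force: [-0.3, -0.2, -0.9]
finger_gap: 0.509
12.9 [ 0.56204665 -0.2467372   0.07180929] [-1.12550384e-02  9.99936611e-01 -1.32147134e-04  2.82761898e-04] [ 0.41276165 -0.08219347 -1.83712731] 0.5141673587970607
```

View pics/w13c.png

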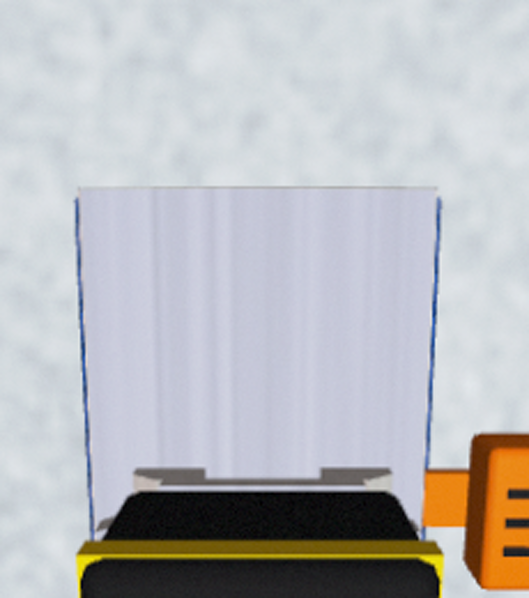

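Run:
```python
from h import *
s=dict(np.load('/tmp/w13.png.npz')); im=np.ascontiguousarray(s['image'][:,:,::-1])
g=cv2.cvtColor(im,cv2.COLOR_BGR2HSV); sat=g[:,:,1].astype(float)
E={'L':[],'R':[]}
for v in range(112,235,4):
    for n,rng,d in(('L',range(262,215,-1),-1),('R',range(360,400),1)):
        for u in rng:
            if sat[v,u]<90<=sat[v,u+d]: E[n].append((u+d*(90-sat[v,u])/(sat[v,u+d]-sat[v,u]),v));break
mid=0
for n in E:
    e=E[n]; w=onz(s,e,.041); p=np.polyfit(w[:,0],w[:,1],1); res=w[:,1]-np.polyval(p,w[:,0]); k=abs(res)<.001; p=np.polyfit(w[k,0],w[k,1],1); mid=mid+p/2
    print(n,len(e),k.sum(),np.degrees(np.arctan(p[0])),np.polyval(p,[.5,.527,.56]))
print('mid yaw',np.degrees(np.arctan(mid[0])),np.polyval(mid,[.5,.527,.562]))
# tongue tail bottom corners
P=cloud(s); print([P[v,u].round(4).tolist() for v,u in((226,262),(226,366),(229,310),(256,310))])
t=onz(s,[(200+134/2.3,20+470/2.3),(200+392/2.3,20+470/2.3)],P[226,262,2]); print(t,t.mean(0))
# yellow band top edge tail corners, z=bottom+52
y=(g[:,:,0]>20)&(g[:,:,0]<35)&(g[:,:,1]>150)&(g[:,:,2]>70)
for v in range(254,266,2):
    u=np.nonzero(y[v,200:430])[0]+200
    if len(u): print(v,u.min(),u.max(),onz(s,[(u.min()-.5,v),(u.max()+.5,v)],.121)[:,:2].mean(0))
```

```text
L 29 29 1.3225838055032002 [-0.28400685 -0.28338349 -0.2826216 ]
R 30 30 1.2753423702613056 [-0.21424641 -0.21364532 -0.21291065]
mid yaw 1.2989633086889216 [-0.24912663 -0.2485144  -0.24772078]
[[0.5273, -0.2675, 0.0766], [0.5262, -0.2276, 0.0774], [0.527, -0.249, 0.081], [0.5265, -0.2488, 0.115]]
[[ 0.52667739 -0.26890394  0.07657174]
 [ 0.5257201  -0.22582643  0.07657174]] [ 0.52619875 -0.24736519  0.07657174]
256 237 388 [ 0.52459107 -0.24807437]
258 236 389 [ 0.52516672 -0.24806174]
260 234 391 [ 0.52574472 -0.24804903]
262 233 392 [ 0.52632421 -0.24803631]
264 233 392 [ 0.52690504 -0.24802358]
```

The battery is about 0.8 mm off the shoe centre line, and the yaws agree (1.3°). I'll back out over the apron with the correction and lower.

```bash
python3 -m creep '{"claw":[3.5,3.5,3.5,3.5,3.5,3.5,3.5],"dp":[[1,-0.05,0],[3,-0.08,0],[5,-0.08,0.5],[6.1,-0.08,1.4],[6.3,-0.08,2],[6.3,-0.08,2.3],[6.3,-0.08,2.3]],"roll":[0,0,0,0,0,0,0]}'
python3 -m creep '{"claw":[3.5,3.5,3.5],"dp":[[0,0,0.15],[0,0,0.3],[0,0,0.3]],"roll":[0,0,0]}'
python3 -c "
from h import *
q=manip.sense(); print(q['t'],q['tcp_pos'],q['tool_rot'],q['force'])"
```

```text
t: 13.6
tcp_pos: [0.4994, -0.2501, 0.0484]
tool_rot: [-0.011, 1.0, -0.0, 0.001]
force: [-0.1, -0.3, -1.0]
finger_gap: 0.512
t: 13.9
tcp_pos: [0.4989, -0.2496, 0.045]
tool_rot: [-0.011, 1.0, -0.0, 0.0]
force: [0.2, -0.3, -1.2]
finger_gap: 0.51
13.9 [ 0.4989288 -0.2496011  0.0450299] [-1.07720545e-02  9.99941977e-01 -4.51329289e-05  5.93250260e-05] [ 0.21906498 -0.30081813 -1.22109251]
```

Now I'll touch down on the apron.

```bash
python3 -m creep '{"claw":[3.5,3.5],"dp":[[0,0,0.1],[0,0,0.15]],"roll":[0,0]}'; python3 -m creep '{"claw":[3.5,3.5],"dp":[[0,0,0.1],[0,0,0.1]],"roll":[0,0]}'
```

```text
t: 14.1
tcp_pos: [0.4987, -0.2496, 0.0436]
tool_rot: [-0.011, 1.0, -0.0, 0.0]
force: [-1.0, -0.3, -0.8]
finger_gap: 0.512
t: 14.3
tcp_pos: [0.4986, -0.2496, 0.0425]
tool_rot: [-0.011, 1.0, 0.0, -0.0]
force: [-0.7, -0.6, -0.8]
finger_gap: 0.513
```

```bash
python3 -m creep '{"claw":[3.5,3.5],"dp":[[0,0,0.05],[0,0,0.05]],"roll":[0,0]}'; python3 -m creep '{"claw":[3.5,3.5],"dp":[[0,0,0.05],[0,0,0.05]],"roll":[0,0]}'; python3 -m creep '{"claw":[3.5,3.5],"dp":[[0,0,0.05],[0,0,0.05]],"roll":[0,0]}'
```

```text
t: 14.5
tcp_pos: [0.4986, -0.2496, 0.042]
tool_rot: [-0.011, 1.0, 0.0, -0.0]
force: [-0.1, -0.1, -1.4]
finger_gap: 0.508
t: 14.7
tcp_pos: [0.4987, -0.2497, 0.0416]
tool_rot: [-0.011, 1.0, -0.0, 0.0]
force: [0.8, 0.2, -0.6]
finger_gap: 0.51
t: 14.9
tcp_pos: [0.4987, -0.2497, 0.0415]
tool_rot: [-0.011, 1.0, -0.0, 0.0]
force: [0.1, 0.1, 2.3]
finger_gap: 0.51
```

Touchdown at TCP z 0.0415. I'll raise 0.7 mm and start sliding in.

```bash
python3 -m creep '{"claw":[3.5,3.5,3.5,3.5],"dp":[[0,0,-0.07],[-0.4,0,-0.07],[-0.9,0,-0.07],[-1.4,0,-0.07]],"roll":[0,0,0,0]}'; python3 -m creep '{"claw":[3.5,3.5,3.5],"dp":[[-0.4,0,0],[-0.8,0,0],[-1.2,0,0]],"roll":[0,0,0]}'; python3 -m creep '{"claw":[3.5,3.5,3.5],"dp":[[-0.25,0,0],[-0.5,0,0],[-0.7,0,0]],"roll":[0,0,0]}'
```

```text
t: 15.3
tcp_pos: [0.5132, -0.2494, 0.0417]
tool_rot: [-0.011, 1.0, -0.0, 0.0]
force: [-0.5, -0.3, -1.4]
finger_gap: 0.509
t: 15.6
tcp_pos: [0.525, -0.249, 0.0417]
tool_rot: [-0.011, 1.0, 0.0, -0.0]
force: [-0.3, 1.2, -1.1]
finger_gap: 0.509
t: 15.9
tcp_pos: [0.5316, -0.2488, 0.0417]
tool_rot: [-0.011, 1.0, 0.0, -0.0]
force: [-1.7, 0.9, 0.0]
finger_gap: 0.507
```

The nose has entered the rails with almost no force. I'll continue in steps.

```bash
python3 -m creep '{"claw":[3.5,3.5,3.5],"dp":[[-0.3,0,0],[-0.6,0,0],[-0.8,0,0]],"roll":[0,0,0]}'; python3 -m creep '{"claw":[3.5,3.5,3.5],"dp":[[-0.3,0,0],[-0.6,0,0],[-0.8,0,0]],"roll":[0,0,0]}'
```

```text
t: 16.2
tcp_pos: [0.5395, -0.2485, 0.0418]
tool_rot: [-0.011, 1.0, 0.0, -0.0]
force: [-1.5, 0.2, 0.3]
finger_gap: 0.509
t: 16.5
tcp_pos: [0.548, -0.2484, 0.0418]
tool_rot: [-0.011, 1.0, 0.0, 0.0]
force: [-1.3, 0.8, -0.4]
finger_gap: 0.51
```

```bash
python3 -m creep '{"claw":[3.5,3.5,3.5],"dp":[[-0.3,0,0],[-0.6,0,0],[-0.8,0,0]],"roll":[0,0,0]}'; python3 -m creep '{"claw":[3.5,3.5,3.5],"dp":[[-0.3,0,0],[-0.6,0,0],[-0.8,0,0]],"roll":[0,0,0]}';python3 -m creep '{"claw":[3.5,3.5,3.5],"dp":[[-0.3,0,0],[-0.6,0,0],[-0.8,0,0]],"roll":[0,0,0]}'
```

```text
t: 16.8
tcp_pos: [0.5554, -0.2482, 0.0419]
tool_rot: [-0.011, 1.0, 0.0, -0.001]
force: [-3.3, 1.4, 2.2]
finger_gap: 0.513
t: 17.1
tcp_pos: [0.5631, -0.248, 0.042]
tool_rot: [-0.011, 1.0, 0.0, -0.001]
force: [-5.4, 0.9, 4.8]
finger_gap: 0.511
t: 17.4
tcp_pos: [0.5709, -0.2478, 0.0421]
tool_rot: [-0.011, 1.0, 0.0, -0.001]
force: [-6.6, 0.6, 6.2]
finger_gap: 0.509
```

```bash
python3 -m creep '{"claw":[3.5,3.5,3.5],"dp":[[-0.3,0,-0.03],[-0.6,0,-0.03],[-0.7,0,-0.03]],"roll":[0,0,0]}'; python3 -m creep '{"claw":[3.5,3.5,3.5],"dp":[[-0.2,0,0],[-0.4,0,0],[-0.5,0,0]],"roll":[0,0,0]}'
```

```text
t: 17.7
tcp_pos: [0.5773, -0.2476, 0.0421]
tool_rot: [-0.011, 1.0, 0.0, -0.002]
force: [-7.6, 0.9, 6.2]
finger_gap: 0.512
t: 18.0
tcp_pos: [0.5817, -0.2475, 0.0421]
tool_rot: [-0.011, 1.0, 0.001, -0.002]
force: [-7.6, 0.7, 5.8]
finger_gap: 0.512
```

```bash
python3 -m creep '{"claw":[3.5,3.5,3.5],"dp":[[-0.15,0,0],[-0.3,0,0],[-0.3,0,0]],"roll":[0,0,0]}'; python3 -m creep '{"claw":[3.5,3.5,3.5],"dp":[[-0.1,0,0],[-0.2,0,0],[-0.2,0,0]],"roll":[0,0,0]}'; python3 -m creep '{"claw":[3.5,3.5,3.5],"dp":[[-0.1,0,0],[-0.2,0,0],[-0.2,0,0]],"roll":[0,0,0]}'
```

```text
t: 18.3
tcp_pos: [0.5849, -0.2475, 0.0421]
tool_rot: [-0.011, 1.0, 0.001, -0.002]
force: [-7.9, -0.1, 5.5]
finger_gap: 0.511
t: 18.6
tcp_pos: [0.5865, -0.2474, 0.0421]
tool_rot: [-0.011, 1.0, 0.001, -0.002]
force: [-7.8, -0.1, 6.5]
finger_gap: 0.509
t: 18.9
tcp_pos: [0.5882, -0.2474, 0.042]
tool_rot: [-0.011, 1.0, 0.001, -0.003]
force: [-9.1, -0.5, 6.8]
finger_gap: 0.51
```

```bash
python3 -m creep '{"claw":[3.5,3.5,3.5],"dp":[[-0.1,0,0],[-0.2,0,0],[-0.2,0,0]],"roll":[0,0,0]}'; python3 -m creep '{"claw":[3.5,3.5,3.5],"dp":[[-0.1,0,0],[-0.15,0,0],[-0.15,0,0]],"roll":[0,0,0]}'
```

```text
t: 19.2
tcp_pos: [0.59, -0.2474, 0.042]
tool_rot: [-0.011, 1.0, 0.001, -0.003]
force: [-9.1, 0.1, 6.9]
finger_gap: 0.514
t: 19.5
tcp_pos: [0.5901, -0.2473, 0.042]
tool_rot: [-0.011, 1.0, 0.001, -0.004]
force: [-12.0, -1.0, 8.3]
finger_gap: 0.507
```

```bash
python3 -m creep '{"claw":[3.5,3.5,3.5],"dp":[[-0.1,0,0],[-0.15,0,0],[-0.15,0,0]],"roll":[0,0,0]}'
python3 - <<'E'
from h import *
s=snap('wrist','w14.png');snap('scene','s14.png');snap('top','t14.png'); q=manip.sense(); print(q['t'],q['tcp_pos'],q['force'])
i=cv2.imread('pics/s14.png')[260:430,120:300]; cv2.imwrite('pics/s14c.png',cv2.resize(i,None,fx=3.5,fy=3.5,interpolation=cv2.INTER_CUBIC))
P=cloud(s); print([P[v,u].round(4).tolist() for v,u in((256,310),(290,310),(330,310),(290,260),(290,370))])
E
```

```text
t: 19.8
tcp_pos: [0.5902, -0.2473, 0.042]
tool_rot: [-0.011, 1.0, 0.001, -0.006]
force: [-14.9, -2.0, 10.0]
finger_gap: 0.51
19.95 [ 0.59017882 -0.24733455  0.04197646] [-14.84106414  -0.81725388   9.69507525]
[[0.556, -0.2501, 0.0859], [0.5634, -0.2499, 0.0936], [0.5748, -0.2497, 0.0953], [0.5637, -0.2637, 0.0936], [0.5627, -0.2335, 0.0945]]
```

View pics/w14.png

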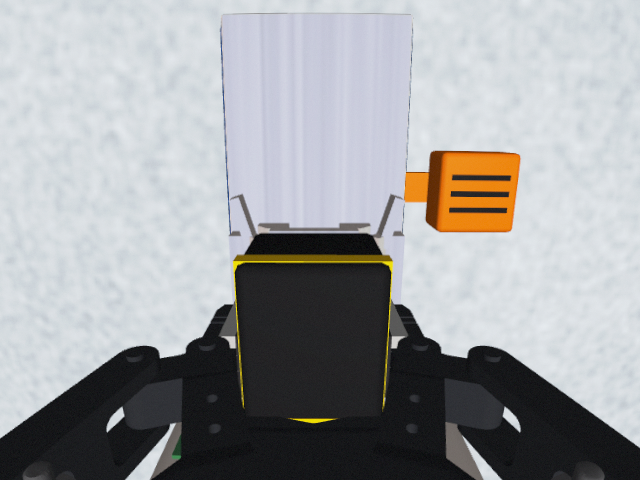

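View pics/s14c.png

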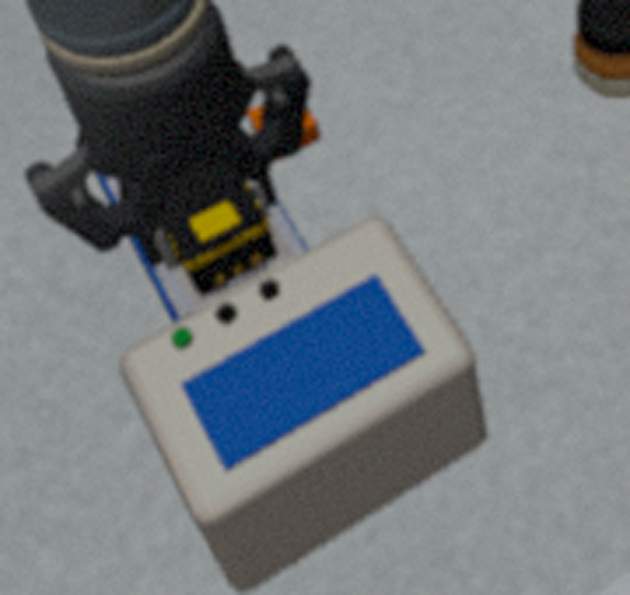

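Progress stopped at TCP x = 0.590 with the force climbing to 15 N. The tail is 3.5 mm outside the mouth, which matches a battery at the stops. I'll ease off and check the pad height, which shows the catch state.

```bash
python3 -m creep '{"claw":[3.5,3.5,3.5],"dp":[[0.2,0,-0.03],[0.4,0,-0.05],[0.4,0,-0.05]],"roll":[0,0,0]}'
python3 - <<'E'
from h import *
s0=dict(np.load('/tmp/w14.png.npz'));P0=cloud(s0);s=snap('wrist','w15.png'); q=manip.sense(); print(q['t'],q['tcp_pos'],q['force'])
P=cloud(s)
for n,p in(('w14',P0),('w15',P)): print(n,'pad z',np.median(p[160:215,445:505,2]),'tail',p[240:246,300:330,0].mean(), p[256,310])
E
```

```text
t: 20.25
tcp_pos: [0.5901, -0.2474, 0.0421]
tool_rot: [-0.01, 1.0, 0.001, -0.002]
force: [-5.7, 0.0, 1.9]
finger_gap: 0.511
20.3 [ 0.59011299 -0.24739488  0.04207139] [-6.88214431 -0.25933526  2.69477031]
w14 pad z 0.053270340036079625 tail 0.5556564411316971 [ 0.55596561 -0.25010221  0.08594319]
w15 pad z 0.05326848957330835 tail 0.5555702649194186 [ 0.55499655 -0.25007147  0.08745646]
```

The pad is at 53 mm, its up height, so the catch has sprung up. I'll ease further until there's no load, then open and retreat.

```bash
python3 -m creep '{"claw":[3.5,3.5,3.5],"dp":[[0.15,0,0],[0.3,0,-0.02],[0.3,0,-0.02]],"roll":[0,0,0]}'; python3 -m creep '{"claw":[3.5,3.5,3.5],"dp":[[0.1,0,0],[0.15,0,0],[0.15,0,0]],"roll":[0,0,0]}'
```

```text
t: 20.6
tcp_pos: [0.5894, -0.2473, 0.0423]
tool_rot: [-0.01, 1.0, 0.0, 0.001]
force: [0.0, 3.4, -2.5]
finger_gap: 0.51
t: 20.9
tcp_pos: [0.587, -0.2473, 0.0424]
tool_rot: [-0.011, 1.0, 0.0, -0.0]
force: [0.5, 3.2, -4.8]
finger_gap: 0.51
```

```bash
python3 -m creep '{"claw":[3.5,3.5,3.5],"dp":[[0.1,0,0.03],[0.15,0,0.03],[0.15,0,0.03]],"roll":[0,0,0]}'
python3 - <<'E'
from h import *
s=snap('wrist','w16.png'); q=manip.sense(); print(q['t'],q['tcp_pos'],q['force'])
P=cloud(s); print('pad z',np.median(P[160:215,445:505,2]),'tail',P[240:246,300:330,0].mean())
E
```

```text
t: 21.2
tcp_pos: [0.5869, -0.2473, 0.0424]
tool_rot: [-0.01, 1.0, 0.0, 0.001]
force: [2.8, 5.0, -6.3]
finger_gap: 0.51
21.25 [ 0.58695847 -0.24727212  0.0423942 ] [ 3.65497949  5.31893916 -5.78873792]
pad z 0.05317084322833063 tail 0.5523147553161217
```

The pull test built up 3 N without movement, so the catch holds. I'll unload and open.

```bash
python3 -m creep '{"claw":[3.5,3.5,5,6,7,8,8.5,8.5],"dp":[[-0.1,-0.02,0.06],[-0.15,-0.04,0.06],[-0.15,-0.04,0.06],[-0.15,-0.04,0.06],[-0.15,-0.04,0.06],[-0.15,-0.04,0.06],[-0.15,-0.04,0.06],[-0.15,-0.04,0.06]],"roll":[0,0,0,0,0,0,0,0]}'; python3 -m creep '{"claw":[8.5,8.5,8.5,8.5,8.5,8.5,8.5],"dp":[[0,0,-0.5],[0,0,-2],[0,0,-5],[0,0,-9],[0,0,-12],[0,0,-14],[0,0,-14]],"roll":[0,0,0,0,0,0,0]}'
python3 - <<'E'
from h import *
s=snap('wrist','w17.png'); snap('scene','s17.png');q=manip.sense(); print(q['t'],q['tcp_pos'],q['force'],q['finger_gap'])
P=cloud(s);Z=P[:,:,2]
m=(Z>.085)&(Z<.1)&(np.abs(P[:,:,0]-.588)<.05)&(np.abs(P[:,:,1]+.247)<.04)
r,b,c=rect(s,m,.093); print('bat',r,np.median(Z[m]))
m=(Z>.045)&(Z<.06)&(np.abs(P[:,:,0]-.54)<.02)&(np.abs(P[:,:,1]+.187)<.02); print('pad z',np.median(Z[m]),m.sum())
i=cv2.imread('pics/s17.png')[260:430,120:300]; cv2.imwrite('pics/s17c.png',cv2.resize(i,None,fx=3.5,fy=3.5,interpolation=cv2.INTER_CUBIC))
E
```

```text
t: 22.05
tcp_pos: [0.5872, -0.2484, 0.042]
tool_rot: [-0.011, 1.0, -0.0, 0.0]
force: [-1.0, 0.3, 0.6]
finger_gap: 0.996
t: 22.75
tcp_pos: [0.5895, -0.2495, 0.187]
tool_rot: [-0.011, 1.0, -0.003, 0.004]
force: [0.9, -0.1, -0.2]
finger_gap: 0.995
22.85 [ 0.58706855 -0.24806177  0.18265329] [ 0.11288851 -0.12871594  0.19874822] 0.9964803271720432
bat ((586.1319580078125, -248.5516815185547), (70.97647857666016, 44.219417572021484), 1.2054468393325806) 0.09368951485552013
pad z 0.053063539731089154 1798
```

View pics/w17.png

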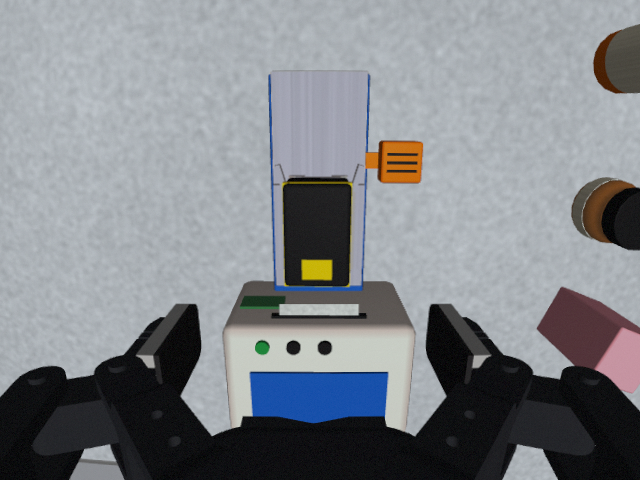

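View pics/s17.png

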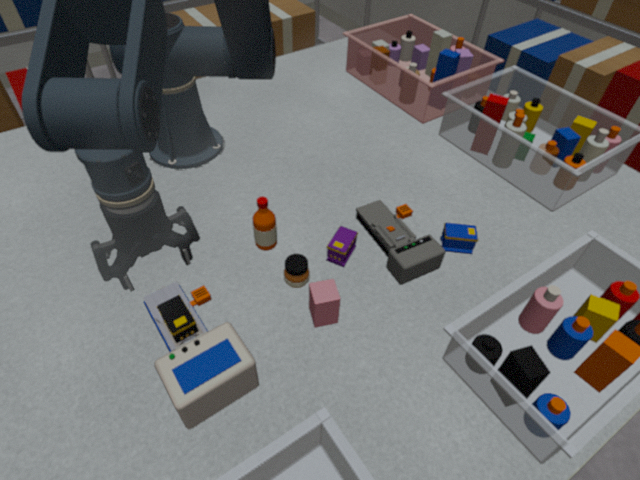

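The battery sits in the printer shoe at wrist pixel (317,233) with its contact end inward. Its top is at 93.7 mm, the printer pad is up at 53 mm, the gripper is clear, and the other goods haven't moved. I'll hand in.

```bash
python3 -c "
from station import workorder,manip
print(workorder.sign_off()); print(manip.sense()['t'])"
```

```text
the job is handed in; nothing more can be done
None
the job is handed in; nothing more can be done
```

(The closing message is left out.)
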